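Pack and lock a wooden-toy kit tray

ROBOT

A 7-joint arm with a two-finger parallel gripper is mounted at the origin on the work surface. World frame = base frame: x ahead of the robot, y to its left, z up, the work surface at z = 0. Lengths are in m, angles in rad, forces in N, time in s.
With the tool pointing down it reaches from about 0.35 to 0.9 m from the base axis. Payload 19.9 kg.
Tool frame: the origin (TCP) lies at the very end of the fingers, on their centre line; the grasp point (between the pads) lies 19 mm behind it; z points along the fingers, y is the direction in which the jaws open and shut (so a half turn about z gives the same grasp; the last joint's range is limited). The gripper opens to 94 mm and grips with 3 to 60 N. Pads are 16 mm wide; open, the fingers measure 119 mm over their backs; the gripper's body (75 mm by 177 mm) begins 78 mm behind the grasp point.
Start: joints at [1.163, 0.417, -0.01, 1.614, 0.005, 1.111, -0.053], TCP at [0.224, -0.583, 0.205] pointing down, gripper open.
Joint ranges: [-2.81, 2.81], [-0.39, 2.02], [-1.27, 1.25], [0.06, 2.57], [-1.19, 4.33], [0.19, 2], [-2.82, 2.82]. Speed limits (rad/s): [1.89, 1.89, 2.39, 2.39, 3.01, 3.01, 3.01].

INTERFACE

Orientations are given as a rotation vector (axis times angle).
In Python, from station import arm gives the robot as it stands.
- The arm moves only by the tool send_rows, never from a script. Its arguments are lists of equal length, an entry for each row: "linear": the shift along the world's x, y, z in mm, a list of three; "yaw": the turn about the world's z in rad; "jaw": the finger opening in mm, from 0 to 94. A call has 1 to 5 rows; each row is the pose to reach, as a shift and turn from the pose measured when the call began; what a row does not reach only later rows make up. A row lasts 1/10 s, in which the tool goes at most 50 mm and 8.59 degrees, less where a joint would pass 70% of its speed; a pose out of reach is approached as far as the arm can. A call with a gripper value outside its range is refused whole. The fingers move at their own pace and stop on an object; "grip_force" is the grip in N (left out, the last holds). Time passes only in rows, so rows that repeat a pose let the fingers close. It gives the time, the measured TCP pose, the force and the opening at its end, in the units of the state.
- arm.get_state(): the state, without advancing time (a new reading comes with each control period).
- arm.get_image(name): name is "scene" or "side" or "wrist"; returns the picture (420x560x3 uint8, blue, green, red); there is no depth.
- arm.camera_model(name): a dict with "fx", "fy", "cx", "cy" (pixels), "R" (3x3) and "t" (3): a world point X has camera coordinates R X + t. Camera axes: x right, y down, z forward; pixel columns grow to the right and rows downward; lengths in m; the calibration is good to about 2 mm. A picture is of the moment at which its call begins: read the wrist's pose just before it. camera_model takes no time and is no camera call; for the wrist camera it gives the pose at the moment of the call.
- arm.close_job(): hands the job in, once; it reports no verdict.
Trained networks look in the newest picture that a camera, given by its name, has taken for a name from the list of things; names that differ only in an ending like _2 or _b are one class to them, and where a whole thing is asked for, a point or a joint stands for the part that bears it (a point fixed in the world has none). Each returns a list of dicts, best first, with "conf" (0 to 1); they miss things now and then, are a little off and sometimes report something else, mostly with a low value. They report only what shows in the picture. A call takes as long as a camera call. They do not tell look-alikes from the thing itself.
- arm.masks_of(label, camera): "pixels" (420x560 bool, what is visible of it).
- arm.spot_point(label, camera): "xyz" ([x, y, z] in m, in world coordinates, good to about 4 mm: a listed point, or the origin of a listed thing).
The state is a dict: "clock": time; "q": joint angles; "joint_vel": joint speeds; "joint_torque": joint torques, N m; "ee_pos": TCP position; "eef_rot": TCP orientation; "wrist_force": force on the tool from outside, world axes, zero at the start; "wrist_torque": the same for the moment, N m; "finger_gap": finger opening in m.
Only numpy, scipy, OpenCV 4.12 (cv2) and the standard library are available. Lean on these libraries where they do the work, as an engineer would, in place of code of your own. Each camera call takes 0.05 s, during which the arm holds its last target. There are 200 camera calls.

TASK

Pack the kit tray: slide the steel hold-down bar by its red grip fully open (away from the robot), seat every dark round and brown square blank lying on the bench flat in a cavity of its own outline, then slide the bar fully home over them to lock them in. Also slide the yellow divider to its stop so that the blue-floored bay is at its longest, and lay the long rail flat in that bay and the short rail flat in the other. Leave the tools and other things on the bench alone.

Things in the scene. Friction and masses are not known exactly. Their poses are not given: they have to be found in the camera images.
- tray: fixed kit tray, 240 mm (its x) by 340 mm (its y); origin: centre of its underside. Robot side (tray x -70 mm): green nest plate, top 20 mm up, row of cavities round, square, round, square from -y to +y. Far side (tray x +85): rail channel along y, 54 wide, 328 long, floor 6 mm up, walls 8 mm thick to 24 mm up. Brown guides at both y ends (12 wide, tray x -120 to +20) rise to 39 mm
- nest_round1 (a point): centre of the floor of the round cavity nearest the tray's -y end: 65 mm diameter, 14 mm deep, chamfered mouth 20 mm above the bench; axes parallel to the tray's
- nest_round2 (a point): the same for the other round cavity (third from the -y end)
- nest_square1 (a point): centre of the floor of the square cavity second from the tray's -y end: 57 x 57 mm, sides along the tray's x and y, 14 mm deep, chamfered mouth 20 mm above the bench; axes parallel to the tray's
- nest_square2 (a point): the same for the other square cavity (at the tray's +y end)
- bay_long (a point): centre of the floor of the rail channel's long bay (-y end, blue floor) as it is when the divider is at its +y stop: 195 mm long (y), 54 mm wide (x); axes parallel to the tray's
- bay_short (a point): centre of the floor of the rail channel's short bay (+y end) as it is when the divider is at its +y stop: 123 mm long (y), 54 mm wide (x); axes parallel to the tray's
- bar (a joint): steel hold-down bar, 24 mm wide, 340 mm long along the tray's y, sliding along the tray's x over the nest plate. 0 = locked (end stop, near edge 15 mm beyond the cavities' centre line), 0.050 = fully open (end stop, near edge 65 mm beyond that line, away from the robot). Underside 39.5 mm, upper face 47.5 mm above the bench; 2 N friction, stays where left
- bar_grip (a point): centre of the top of the bar's red grip block, at the middle of the bar: 22 mm (tray x) by 30 mm (tray y), standing 32 mm above the strip, top 79.5 mm above the bench; moves with the bar
- divider (a joint): yellow divider, 10 mm thick, sliding along the tray's y in the rail channel; 0 = long bay only 120 mm long, 0.075 = +y end stop, long bay 195 mm and short bay 123 mm; about 1.5 N of friction, stays where left
- divider_tab (a point): centre of the top of the divider's upright tab: 10 mm thick (tray y), 30 mm wide (tray x), rising from 29 mm to 83 mm above the bench; moves with the divider
- disc_a: dark round wooden blank, 62 mm diameter, 30 mm thick, lying flat; origin at the centre of its underside, z up through its thickness; may be absent
- disc_b: dark round wooden blank, 62 mm diameter, 30 mm thick, lying flat; origin at the centre of its underside, z up through its thickness; may be absent
- square_a: mid-brown square wooden blank, 54 x 54 mm, 30 mm thick, lying flat; origin at the centre of its underside, x and y along its sides; may be absent
- square_b: mid-brown square wooden blank, 54 x 54 mm, 30 mm thick, lying flat; origin at the centre of its underside, x and y along its sides; may be absent
- rail_long: pale timber rail, 180 mm long (its x), 38 x 38 mm section; origin at the middle of the solid, 19 mm from each long face
- rail_short: pale timber rail, 100 mm long (its x), 38 x 38 mm section; origin at the middle of the solid, 19 mm from each long face
- screwdriver: yellow-handled screwdriver, 190 mm; not part of the job
- tape: tape measure, 70 x 40 x 60 mm high; not part of the job
- glue: white glue bottle, 60 mm diameter, 170 mm high; not part of the job
- sandblock: cork sanding block, 110 x 65 x 28 mm high; not part of the job
- pencil: red pencil, 170 mm, 9 mm thick; not part of the job
Not all that is in view belongs to the job. Leave any green or orange look-alike of the rail_short alone.

How it is judged:
By the outcome, as a careful person would: the job done as asked, in the order asked, and still so for the second after the job is handed in, with the robot touching nothing.
Of disc_a, disc_b, square_a, square_b only 2 to 4 are there at a start; the rules pass over those that are not, and their reading is None.
At some moment in a run one of disc_a, disc_b, square_a, square_b, rail_long, rail_short may be knocked a few centimetres aside while the robot is not near it.
Once in a run the grip may slacken for a moment while it holds something.
It also fails if it takes over 210 s, if anything falls off the work surface, if the arm or the gripper's body presses on something with over 40 N, if the wrist force passes 120 N, or if a joint passes its speed limit or range.

## Working session

There is one attempt and no reset: what is moved stays moved. The work goes in short steps, Python scripts to look and compute and a tool call to move; the robot and the scene stay as the last step left them, time stands still between calls to the robot, and variables do not carry over. Pictures are saved under pics/ and viewed, about 12 in all and at most 16, crops included, and the job is handed in when it is done.

Besides the shell and the picture viewer there is one more tool, called after ">>>" as name([rows], argument=value, ...), one row to a line, values as JSON. send_rows: Moves the arm, as the interface text tells. Its arguments: {"type":"object","properties":{"linear":{"type":"array"},"yaw":{"type":"array"},"jaw":{"type":"array"},"grip_force":{"type":"number"}},"required":["linear","yaw","jaw"]}

```bash
mkdir -p pics; ls; cat > h.py <<'E'
from station import arm
import numpy as np, cv2
def ray(cam,u,v,z,m=None):
    m=m or arm.camera_model(cam); R=np.array(m["R"]);t=np.array(m["t"])
    d=R.T@np.array([(u-m["cx"])/m["fx"],(v-m["cy"])/m["fy"],1]); c=-R.T@t
    return c+d*(z-c[2])/d[2]
def proj(cam,X,m=None):
    m=m or arm.camera_model(cam); p=np.array(m["R"])@np.array(X)+np.array(m["t"])
    return m["fx"]*p[0]/p[2]+m["cx"],m["fy"]*p[1]/p[2]+m["cy"]
E
python3 - <<'E'
from h import *
np.set_printoptions(precision=3,suppress=True)
for c in("scene","side"):
    cv2.imwrite(f"pics/{c}0.png",cv2.resize(arm.get_image(c),(784,588)))
    for l in "tray nest_round1 nest_round2 nest_square1 nest_square2 bay_long bay_short bar_grip divider_tab disc_a square_a rail_long rail_short".split():
        print(c,l,[(round(r["conf"],2),np.array(r["xyz"])) for r in arm.spot_point(l,c)])
print(arm.get_state())
E
```

```text
pics
scene tray [(0.68, array([ 0.539, -0.218,  0.003])), (0.33, array([ 0.47 , -0.172,  0.006]))]
scene nest_round1 [(0.87, array([ 0.457, -0.329,  0.008])), (0.82, array([ 0.467, -0.168,  0.004]))]
scene nest_round2 [(0.87, array([ 0.457, -0.329,  0.008])), (0.82, array([ 0.467, -0.168,  0.004]))]
scene nest_square1 [(0.71, array([ 0.477, -0.089,  0.011])), (0.7, array([ 0.464, -0.246,  0.008]))]
scene nest_square2 [(0.71, array([ 0.477, -0.089,  0.011])), (0.7, array([ 0.464, -0.246,  0.008]))]
scene bay_long [(0.85, array([ 0.615, -0.287,  0.008]))]
scene bay_short [(0.76, array([ 0.631, -0.119,  0.007]))]
scene bar_grip [(0.94, array([ 0.512, -0.217,  0.075]))]
scene divider_tab [(0.79, array([ 0.617, -0.262,  0.082]))]
scene disc_a []
scene square_a [(0.94, array([0.446, 0.256, 0.001])), (0.72, array([ 0.572,  0.146, -0.001]))]
scene rail_long [(0.81, array([0.482, 0.419, 0.018]))]
scene rail_short [(0.94, array([0.679, 0.483, 0.019])), (0.94, array([0.324, 0.506, 0.015])), (0.82, array([0.591, 0.357, 0.02 ]))]
side tray [(0.7, array([ 0.539, -0.218, -0.001]))]
side nest_round1
[... 757 characters left out ...]
87, 0.42 , 0.016]))]
side rail_short [(0.71, array([0.591, 0.358, 0.016])), (0.68, array([0.678, 0.491, 0.02 ])), (0.66, array([0.32 , 0.506, 0.021])), (0.45, array([0.658, 0.181, 0.   ])), (0.25, array([ 0.616, -0.288,  0.005]))]
{'clock': 1.4, 'q': array([ 1.163,  0.417, -0.01 ,  1.614,  0.005,  1.111, -0.053]), 'joint_vel': array([-0.001, -0.   ,  0.   ,  0.002, -0.002, -0.   , -0.   ]), 'joint_torque': array([  0.   , -85.101,   0.638, -42.628,  -0.049,   0.014,   0.   ]), 'ee_pos': array([ 0.224, -0.583,  0.205]), 'eef_rot': array([-3.089, -0.573,  0.   ]), 'wrist_force': array([-0.229,  0.308, -0.183]), 'wrist_torque': array([ 0.027,  0.007, -0.008]), 'finger_gap': 0.09410569374758776}
```

View pics/scene0.png

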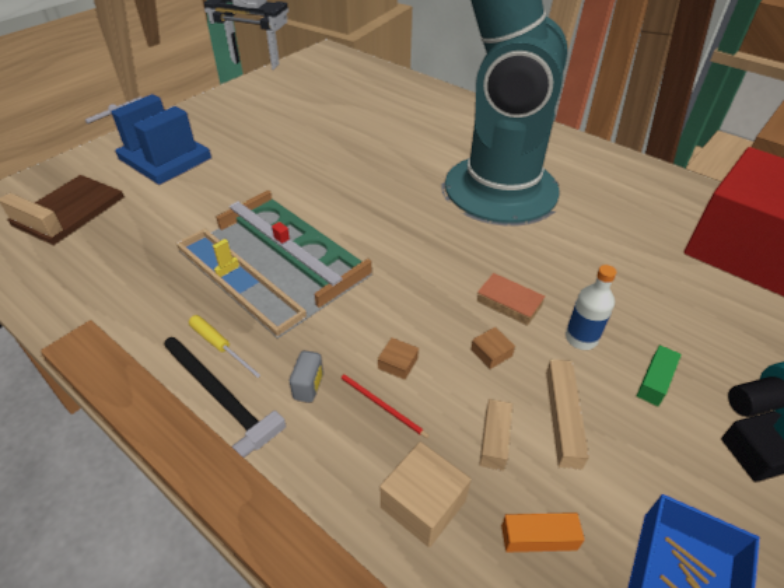

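View pics/side0.png

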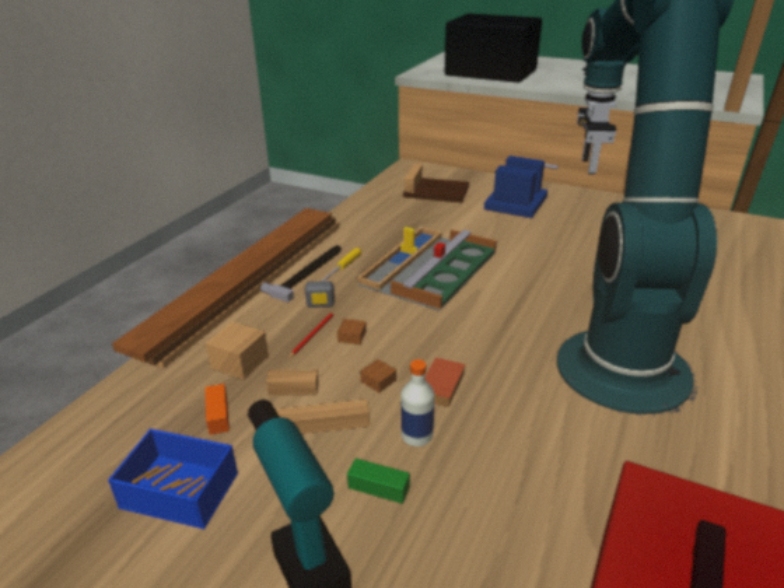

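Both views show two brown squares (scene px 398,358 and 493,347), no discs, a pale short rail (497,433) and a pale long rail (567,413). The green (660,375) and orange (543,532) blocks are look-alikes, so I'll leave them alone. Next I'll move over the tray for a close look.

>>> send_rows([
  [28,37,15],
  [56,74,30],
  [84,111,45],
  [112,148,60],
  [140,185,75],
], yaw=[0.11,0.22,0.33,0.44,0.56], jaw=[94,94,94,94,94])

```text
clock: 1.9
ee_pos: [0.365, -0.3968, 0.2813]
eef_rot: [2.807, 1.41, -0.0]
wrist_force: [1.1, -0.5, 0.2]
finger_gap: 0.0936
```

>>> send_rows([
  [28,37,15],
  [56,74,30],
  [84,111,45],
  [112,148,60],
  [130,185,75],
], yaw=[0.11,0.22,0.33,0.44,0.56], jaw=[94,94,94,94,94])

```text
clock: 2.4
ee_pos: [0.4962, -0.2098, 0.3569]
eef_rot: [2.302, 2.137, 0.0]
wrist_force: [-0.2, 0.1, 0.2]
finger_gap: 0.0938
```

```bash
cat >> h.py <<'E'
np.set_printoptions(precision=4,suppress=True)
def tool():
    s=arm.get_state(); R=cv2.Rodrigues(np.array(s["eef_rot"]))[0]
    return s["clock"],np.array(s["ee_pos"]),np.degrees(np.arctan2(R[1,1],R[0,1])),s["finger_gap"],np.array(s["wrist_force"])
def look(name):
    im=arm.get_image("wrist"); cv2.imwrite(f"pics/{name}.png",im); return im
def spots(labels,cam="wrist"):
    for l in labels.split(): print(l,[(round(r["conf"],2),np.array(r["xyz"])) for r in arm.spot_point(l,cam)])
E
python3 - <<'E'
from h import *
print(tool()); look("w1")
spots("nest_round1 nest_square1 bay_long bay_short bar_grip divider_tab tray disc_a")
E
```

```text
(2.4, array([ 0.4962, -0.2098,  0.3569]), np.float64(-4.261518607848023), 0.09382974730174277, array([-0.2339,  0.1014,  0.2046]))
nest_round1 [(0.97, array([ 0.4514, -0.3245,  0.007 ])), (0.8, array([ 0.4682, -0.1688,  0.0024]))]
nest_square1 [(0.94, array([ 0.4793, -0.091 ,  0.0112])), (0.74, array([ 0.4642, -0.2487,  0.0058]))]
bay_long [(0.98, array([ 0.6155, -0.2847,  0.0003]))]
bay_short [(0.82, array([ 0.6335, -0.1239,  0.0057]))]
bar_grip [(0.92, array([ 0.5077, -0.2118,  0.0786])), (0.66, array([ 0.7542, -0.1056, -0.0005]))]
divider_tab [(0.94, array([ 0.6198, -0.2604,  0.0855]))]
tray [(0.65, array([ 0.5376, -0.2142,  0.0005]))]
disc_a []
```

View pics/w1.png

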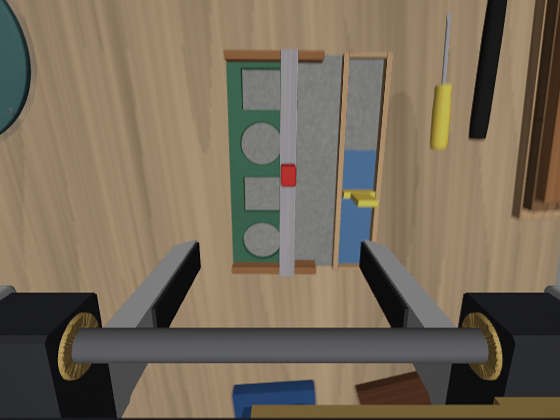

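The wrist picture shows the tray: nests at column about 262, red grip (288,176), divider tab (362,198). I'll fit the tray pose from edges.

```bash
python3 - <<'E'
from h import *
im=cv2.imread("pics/w1.png"); m=arm.camera_model("wrist")
hsv=cv2.cvtColor(im,cv2.COLOR_BGR2HSV)
# corners local->px
for (lx,ly,z,u,v) in [(.12,.17,.024,391,53),(.12,-.17,.024,374,268),(-.12,.17,.039,225,52),(-.12,-.17,.039,233,273)]:
    print(lx,ly,ray("wrist",u,v,z,m)[:2])
g=cv2.inRange(hsv,(45,80,30),(85,255,160)); ys,xs=np.nonzero(g[40:290,215:300]); 
# nest contours: non green holes
roi=(255-g)[:, :300]
for l in("nest_round1","nest_square1"):
    for r in arm.masks_of(l,"wrist"):
        ys,xs=np.nonzero(r["pixels"]); print(l,round(r["conf"],2),xs.min(),xs.max(),ys.min(),ys.max(),"ctr@20",ray("wrist",(xs.min()+xs.max())/2,(ys.min()+ys.max())/2,.02,m)[:2])
red=cv2.inRange(hsv,(0,150,120),(8,255,255))[150:200,270:310]; ys,xs=np.nonzero(red); print("red",xs.min()+270,xs.max()+270,ys.min()+150,ys.max()+150)
# fit from nest points (round1,sq1,round2,sq2) averaged network readings
L=np.array([[-.07,-.12],[-.07,-.04],[-.07,.04],[-.07,.12],[.085,-.0665],[.085,.1025]])
W=np.array([[.4545,-.328],[.4633,-.2477],[.468,-.1698],[.477,-.0903],[.6147,-.285],[.632,-.121]])
a=L-L.mean(0);b=W-W.mean(0);th=np.arctan2((a[:,0]*b[:,1]-a[:,1]*b[:,0]).sum(),(a*b).sum())
R=np.array([[np.cos(th),-np.sin(th)],[np.sin(th),np.cos(th)]]);t=W.mean(0)-R@L.mean(0)
print(th,t,(W-(L@R.T+t))*1000)
E
```

```text
0.12 0.17 [ 0.6674 -0.0594]
0.12 -0.17 [ 0.6412 -0.3929]
-0.12 0.17 [ 0.4337 -0.0414]
-0.12 -0.17 [ 0.4046 -0.3752]
nest_round1 0.77 224 393 50 276 ctr@20 [ 0.5412 -0.2067]
nest_square1 0.8 224 392 49 276 ctr@20 [ 0.5405 -0.2058]
red 281 295 165 185
-0.08803096583187693 [ 0.536  -0.2146] [[-1.2058 -0.0636]
 [ 0.5608  0.5461]
 [-1.7726 -1.2441]
 [ 0.194  -1.4343]
 [-0.1092  3.2707]
 [ 2.3328 -1.0749]]
```

Tray: centre (0.5365, -0.216), yaw -0.083. The bar is at about 15 mm and the divider at 0. First I'll descend on the red grip.

>>> send_rows([
  [6,-2,-50],
  [13,-4,-100],
  [13,-4,-150],
  [13,-4,-200],
  [13,-4,-240],
], yaw=[-0.008,-0.008,-0.008,-0.008,-0.008], jaw=[94,94,80,70,70], grip_force=20)

```text
clock: 3.45
ee_pos: [0.5066, -0.2164, 0.1135]
eef_rot: [-2.318, -2.119, 0.001]
wrist_force: [0.5, -0.4, 0.6]
finger_gap: 0.0733
```

>>> send_rows([
  [0,0,-30],
  [0,0,-58],
  [0,0,-58],
  [0,0,-58],
  [0,0,-58],
], yaw=[0,0,0,0,0], jaw=[70,60,15,15,15])

```text
clock: 3.95
ee_pos: [0.5075, -0.2168, 0.0571]
eef_rot: [2.318, 2.119, 0.0]
wrist_force: [0.2, 0.3, 1.5]
finger_gap: 0.0417
```

>>> send_rows([
  [0,0,0],
  [0,0,0],
  [0,0,0],
], yaw=[0,0,0], jaw=[15,15,15])

```text
clock: 4.25
ee_pos: [0.508, -0.2172, 0.0581]
eef_rot: [2.317, 2.118, 0.001]
wrist_force: [-2.5, 0.3, 10.2]
finger_gap: 0.0222
```

>>> send_rows([
  [8,-1,1],
  [16,-1,1],
  [24,-2,1],
  [31,-3,1],
  [34,-3,1],
], yaw=[0,0,0,0,0], jaw=[15,15,15,15,15])

```text
clock: 4.75
ee_pos: [0.5423, -0.2201, 0.0584]
eef_rot: [2.318, 2.119, 0.0]
wrist_force: [-1.8, -1.7, -20.4]
finger_gap: 0.0215
```

>>> send_rows([
  [2,0,0],
  [3,0,0],
  [4,0,0],
  [5,0,0],
  [5,0,0],
], yaw=[0,0,0,0,0], jaw=[15,15,15,15,15])

```text
clock: 5.25
ee_pos: [0.5434, -0.2202, 0.0582]
eef_rot: [-2.317, -2.116, 0.009]
wrist_force: [-30.2, 2.4, 9.7]
finger_gap: 0.0216
```

The bar is at its stop (30 N, x matches the fully open position). I'll release it and go to the divider tab.

>>> send_rows([
  [-3,0,0],
  [-3,0,0],
  [-3,0,0],
  [-3,0,40],
  [-3,0,80],
], yaw=[0,0,0,0,0], jaw=[15,45,50,60,60])

```text
clock: 5.75
ee_pos: [0.541, -0.22, 0.1395]
eef_rot: [-2.316, -2.116, 0.008]
wrist_force: [0.1, -0.4, -0.3]
finger_gap: 0.0504
```

>>> send_rows([
  [20,-10,10],
  [45,-20,10],
  [60,-30,10],
  [75,-39,10],
  [75,-39,10],
], yaw=[-0.14,-0.28,-0.42,-0.56,-0.7], jaw=[60,60,60,60,60])

```text
clock: 6.25
ee_pos: [0.6183, -0.26, 0.1502]
eef_rot: [-2.905, -1.185, 0.002]
wrist_force: [-0.6, -0.0, -1.0]
finger_gap: 0.0599
```

>>> send_rows([
  [0,0,0],
  [0,0,0],
  [0,0,0],
  [0,0,0],
  [0,0,0],
], yaw=[-0.14,-0.28,-0.42,-0.56,-0.7], jaw=[60,60,60,60,60])

```text
clock: 6.75
ee_pos: [0.6194, -0.2599, 0.1511]
eef_rot: [-3.136, -0.109, -0.004]
wrist_force: [0.3, -0.1, -0.3]
finger_gap: 0.0602
```

```bash
python3 - <<'E'
from h import *
print(tool()); look("w2")
spots("bar_grip divider_tab")
E
```

```text
(6.75, array([ 0.6194, -0.2599,  0.1511]), np.float64(-86.03108643680821), 0.06017973635610865, array([ 0.2689, -0.075 , -0.2953]))
bar_grip [(0.56, array([ 0.5422, -0.2149,  0.078 ])), (0.51, array([ 0.7529, -0.1029, -0.0022]))]
divider_tab [(0.56, array([ 0.6185, -0.2625,  0.083 ]))]
```

>>> send_rows([
  [0,-2,-45],
  [0,-2,-94],
  [0,-2,-94],
  [0,-2,-94],
  [0,-2,-94],
], yaw=[-0.14,-0.152,-0.152,-0.152,-0.152], jaw=[60,60,5,5,5])

```text
clock: 7.4
ee_pos: [0.6207, -0.2623, 0.0598]
eef_rot: [-3.138, 0.113, -0.009]
wrist_force: [-0.6, -0.7, 0.5]
finger_gap: 0.0397
```

>>> send_rows([
  [0,0,0],
  [0,0,0],
  [0,0,0],
  [1,8,0],
  [2,22,0],
], yaw=[0,0,0,0,0], jaw=[5,5,5,5,5])

```text
clock: 7.9
ee_pos: [0.6227, -0.2412, 0.0605]
eef_rot: [-3.139, 0.115, -0.01]
wrist_force: [-2.0, -3.0, 7.0]
finger_gap: 0.0099
```

>>> send_rows([
  [1,15,0],
  [2,30,0],
  [4,44,0],
  [4,52,0],
  [4,55,0],
], yaw=[0,0,0,0,0], jaw=[5,5,5,5,5])

```text
clock: 8.4
ee_pos: [0.6271, -0.1867, 0.0606]
eef_rot: [3.138, -0.115, 0.012]
wrist_force: [4.7, -15.0, -4.8]
finger_gap: 0.0099
```

>>> send_rows([
  [0,2,0],
  [0,3,0],
  [0,4,0],
  [0,5,0],
  [0,5,0],
], yaw=[0,0,0,0,0], jaw=[5,5,5,5,5])

```text
clock: 8.9
ee_pos: [0.6271, -0.1865, 0.0606]
eef_rot: [3.133, -0.12, 0.014]
wrist_force: [5.8, -22.5, -8.7]
finger_gap: 0.0098
```

The divider is at its +y stop (y = -0.1865, expected -0.187). I'll release it and go look at the blanks.

>>> send_rows([
  [0,-3,0],
  [0,-3,0],
  [0,-3,0],
  [0,-3,45],
  [0,-3,90],
], yaw=[0,0,0,0,0], jaw=[30,40,50,60,60])

```text
clock: 9.4
ee_pos: [0.6263, -0.1884, 0.1507]
eef_rot: [3.134, -0.119, 0.01]
wrist_force: [0.3, -0.1, 0.9]
finger_gap: 0.0467
```

>>> send_rows([
  [-10,40,25],
  [-20,80,50],
  [-30,120,75],
  [-40,160,100],
  [-50,200,110],
], yaw=[0.14,0.28,0.42,0.56,0.7], jaw=[94,94,94,94,94])

```text
clock: 9.9
ee_pos: [0.5762, 0.014, 0.2633]
eef_rot: [2.983, 0.974, 0.016]
wrist_force: [0.6, -0.3, 0.5]
finger_gap: 0.0862
```

>>> send_rows([
  [-20,40,20],
  [-40,80,40],
  [-60,110,60],
  [-60,140,80],
  [-60,160,90],
], yaw=[0.14,0.28,0.42,0.56,0.7], jaw=[94,94,94,94,94])

```text
clock: 10.4
ee_pos: [0.5152, 0.177, 0.3555]
eef_rot: [2.462, 1.95, 0.021]
wrist_force: [-0.5, -0.8, -1.7]
finger_gap: 0.0936
```

```bash
python3 - <<'E'
from h import *
print(tool()); look("w3")
spots("square_a disc_a rail_long rail_short")
E
```

```text
(10.4, array([0.5152, 0.177 , 0.3555]), np.float64(-13.23366432468144), 0.09363790489593066, array([-0.4557, -0.8122, -1.6742]))
square_a [(0.89, array([ 0.4459,  0.2582, -0.0002])), (0.66, array([ 0.5756,  0.1434, -0.0013]))]
disc_a []
rail_long [(0.75, array([0.4875, 0.419 , 0.0186])), (0.46, array([ 0.6239, -0.1889,  0.0828]))]
rail_short [(0.62, array([0.5931, 0.3539, 0.0179]))]
```

View pics/w3.png

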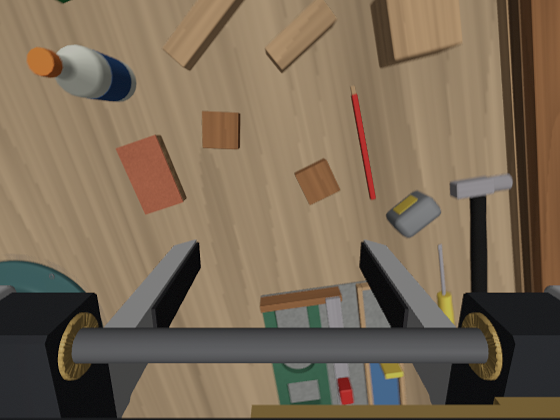

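Two brown squares at (221,130) and (317,181). The cork sanding block (150,175) is lighter and oblong, so it isn't one of them. There are no discs. Now I'll measure both top faces.

```bash
cat >> h.py <<'E'
def tops(label,cam="wrist",z=.03,save=None):
    """masked object -> top face rect in world plane z"""
    m=arm.camera_model(cam); out=[]
    for r in arm.masks_of(label,cam):
        mk=r["pixels"].astype(np.uint8); c=max(cv2.findContours(mk,cv2.RETR_EXTERNAL,cv2.CHAIN_APPROX_NONE)[0],key=cv2.contourArea)[:,0]
        w=np.array([ray(cam,u,v,z,m)[:2] for u,v in c]); rc=cv2.minAreaRect((w*1000).astype(np.float32))
        print(label,round(r["conf"],2),"px",c.mean(0),"rect mm",np.round(rc[0],1),np.round(rc[1],1),round(rc[2],1)); out.append((c,rc))
    return out
E
python3 - <<'E'
from h import *
tops("square_a"); tops("rail_long",z=.038); tops("rail_short",z=.038)
im=cv2.imread("pics/w3.png"); cv2.imwrite("pics/w3c.png",cv2.resize(im[90:215,180:360],None,fx=4,fy=4,interpolation=cv2.INTER_CUBIC))
E
```

```text
square_a 0.97 px [220.8705 129.0144] rect mm [449.8 256.1] [54.9 56.5] 74.3
square_a 0.9 px [316.9576 181.3729] rect mm [571.5 144.9] [53.1 57.3] 12.8
rail_long 0.81 px [202.7927  27.3782] rect mm [466.5 394.2] [118.9  49.4] 34.6
rail_short 0.82 px [301.2711  34.4096] rect mm [592.3 349.6] [104.  43.] 28.2
```

View pics/w3c.png

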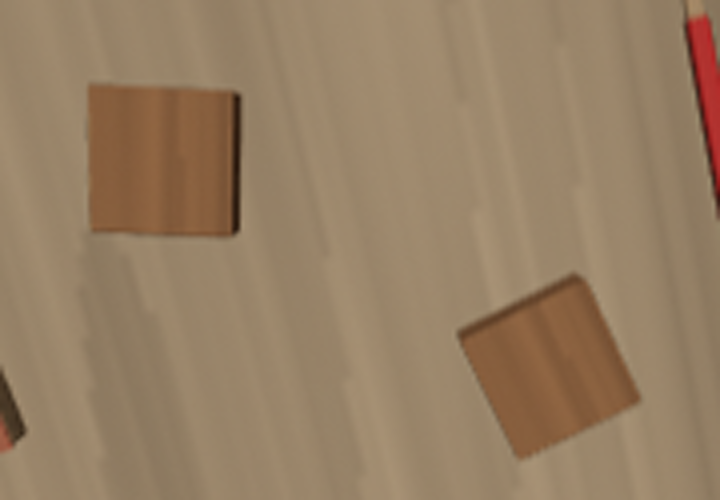

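B is at about (0.5715, 0.144), 12.8°. A is at about (0.449, 0.255), -15.7°. I'll pick B first.

>>> send_rows([
  [14,-8,-45],
  [28,-16,-90],
  [42,-24,-135],
  [56,-33,-180],
  [56,-33,-220],
], yaw=[0.14,0.28,0.42,0.455,0.455], jaw=[85,85,85,85,85], grip_force=40)

```text
clock: 11.3
ee_pos: [0.5729, 0.1376, 0.13]
eef_rot: [-1.974, -2.44, -0.013]
wrist_force: [0.9, -0.8, -0.4]
finger_gap: 0.0847
```

```bash
python3 - <<'E'
from h import *
print(tool()); tops("square_a")
E
```

```text
(11.3, array([0.5729, 0.1376, 0.13  ]), np.float64(12.052697295967398), 0.0846631314050803, array([ 0.8538, -0.8091, -0.3548]))
square_a 0.97 px [220.8705 129.0144] rect mm [512.5 195.2] [31.5 30.6] 10.2
square_a 0.9 px [316.9576 181.3729] rect mm [600.5 169.3] [29.5 31.9] 38.8
```

```bash
sed -i 's/    m=arm.camera_model(cam); out=\[\]/    m=arm.camera_model(cam); arm.get_image(cam); out=[]/' h.py; python3 - <<'E'
from h import *
print(tool()); tops("square_a"); print(tool())
E
```

```text
(11.35, array([0.5693, 0.1375, 0.1242]), np.float64(12.034823592340082), 0.08512455067636214, array([-3.2587, -0.6621, -8.2719]))
square_a 0.94 px [159.1396  33.5887] rect mm [450.9 257.7] [55.1 63.1] 74.4
square_a 0.73 px [284.7131 199.2664] rect mm [572.5 148.7] [54.3 57.6] 13.2
square_a 0.52 px [388.5511 156.4744] rect mm [647.8 198.5] [ 11.5 143.7] 0.9
square_a 0.25 px [232.2426 390.8889] rect mm [564.1 -55. ] [202.4  65. ] 12.2
(11.45, array([0.5709, 0.1394, 0.1313]), np.float64(12.117138640031103), 0.08500284618022917, array([ 0.3933, -0.3558,  0.8856]))
```

>>> send_rows([
  [1,6,-30],
  [1,6,-60],
  [1,6,-80],
  [1,6,-80],
  [1,6,-80],
], yaw=[0.015,0.015,0.015,0.015,0.015], jaw=[85,85,85,85,85])

```text
clock: 11.95
ee_pos: [0.573, 0.1459, 0.0537]
eef_rot: [-1.954, -2.455, -0.013]
wrist_force: [0.1, 0.2, 0.9]
finger_gap: 0.0855
```

>>> send_rows([
  [-1,0,-20],
  [-1,0,-38],
  [-1,0,-38],
  [-1,0,-38],
  [-1,0,-38],
], yaw=[0,0,0,0,0], jaw=[85,85,45,45,45])

```text
clock: 12.45
ee_pos: [0.573, 0.1462, 0.0176]
eef_rot: [-1.955, -2.456, -0.016]
wrist_force: [0.8, 0.7, 0.5]
finger_gap: 0.0644
```

>>> send_rows([
  [0,0,0],
  [0,0,0],
  [0,0,0],
  [0,0,40],
  [0,0,84],
], yaw=[0,0,0,0,0], jaw=[45,45,45,45,45])

```text
clock: 12.95
ee_pos: [0.5721, 0.146, 0.102]
eef_rot: [-1.954, -2.455, -0.013]
wrist_force: [0.9, 0.0, -0.2]
finger_gap: 0.053
```

>>> send_rows([
  [-19,-47,5],
  [-38,-94,10],
  [-57,-141,10],
  [-76,-188,5],
  [-95,-236,0],
], yaw=[-0.1,-0.2,-0.308,-0.308,-0.308], jaw=[45,45,45,45,45])

```text
clock: 13.45
ee_pos: [0.4785, -0.0862, 0.1032]
eef_rot: [-2.309, -2.128, -0.015]
wrist_force: [1.4, -0.4, -0.3]
finger_gap: 0.0538
```

>>> send_rows([
  [0,0,0],
  [0,0,0],
], yaw=[0,0], jaw=[45,45])

```text
clock: 13.65
ee_pos: [0.4784, -0.0872, 0.1037]
eef_rot: [-2.312, -2.125, -0.015]
wrist_force: [-0.3, 0.5, -0.6]
finger_gap: 0.0537
```

```bash
python3 - <<'E'
from h import *
print(tool()); look("w4"); spots("square_a nest_square1 nest_round1")
E
```

```text
(13.65, array([ 0.4784, -0.0872,  0.1037]), np.float64(-4.815743687812373), 0.05373601900564927, array([-0.2501,  0.5298, -0.5803]))
square_a [(0.82, array([ 0.4823, -0.0877,  0.0851]))]
nest_square1 [(0.83, array([ 0.4731, -0.0899,  0.0075])), (0.64, array([ 0.4658, -0.2474,  0.0094]))]
nest_round1 [(0.86, array([ 0.4678, -0.169 ,  0.0033]))]
```

View pics/w4.png

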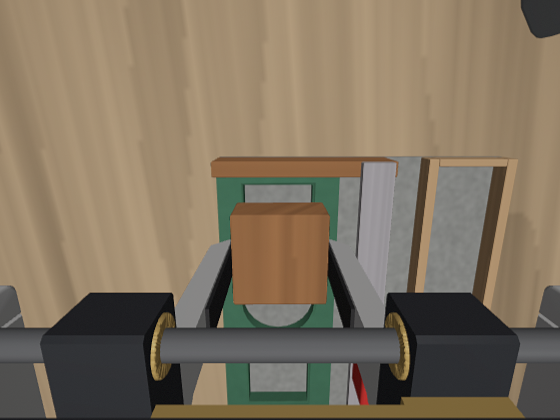

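```bash
python3 - <<'E'
from h import *
m=arm.camera_model("wrist")
im=cv2.imread("pics/w4.png");hsv=cv2.cvtColor(im,cv2.COLOR_BGR2HSV)
g=cv2.inRange(hsv,(50,60,25),(85,255,255))
for v in (190,195,200): r=np.nonzero(g[v,200:345])[0]+200; print(v,r[0],r[-1],[ (int(a),int(b)) for a,b in zip(r[:-1],r[1:]) if b-a>3])
for u in (265,280,295): r=np.nonzero(g[160:205,u])[0]+160; print(u,r[0],r[-1])
print("nest far edge L/R",ray("wrist",244,185,.02,m),ray("wrist",311,185,.02,m))
for u,v in((233,204),(327,204),(232,303),(328,303)): print("block",ray("wrist",u,v,.116,m))
print(np.array(m["R"])[2], -np.array(m["R"]).T@np.array(m["t"]))
# predicted cavity corners with tray model
th=-.083;c,s=np.cos(th),np.sin(th)
for lx,ly in((-.0985,.1485),(-.0415,.1485),(-.0985,-.0115),(-.12,.17),(.02,.17)):
    z=.02 if abs(lx)<.1 and lx<0 else .039
    print((lx,ly),proj("wrist",[.5365+c*lx-s*ly,-.216+s*lx+c*ly,z],m))
E
```

```text
190 217 338 [(244, 312)]
195 217 338 [(244, 312)]
200 218 338 [(244, 312)]
265 178 184
280 178 183
295 178 183
nest far edge L/R [ 0.4537 -0.0569  0.02  ] [ 0.508  -0.0614  0.02  ]
block [ 0.4583 -0.0492  0.116 ]
block [ 0.5074 -0.0532  0.116 ]
block [ 0.451  -0.1068  0.116 ]
block [ 0.5055 -0.1114  0.116 ]
[-0.0148 -0.2568 -0.9664] [ 0.485  -0.0094  0.2832]
(-0.0985, 0.1485) (np.float64(240.61797410445345), np.float64(188.8230730606703))
(-0.0415, 0.1485) (np.float64(310.55239538389833), np.float64(188.9146531512275))
(-0.0985, -0.0115) (np.float64(245.3744939466203), np.float64(356.0500208704635))
(-0.12, 0.17) (np.float64(208.0079218197483), np.float64(165.3843696987439))
(0.02, 0.17) (np.float64(396.3846457425436), np.float64(165.7181227338615))
```

```bash
python3 - <<'E'
from h import *
m=arm.camera_model("wrist"); im=cv2.imread("pics/w4.png").astype(int)
col=im[:,262:298].mean(1)
for v in list(range(154,190))+list(range(200,222))+list(range(296,308)): print(v,col[v].astype(int).tolist(),end="; ")
print()
row=im[165:172].mean(0)
print([ (u,row[u].astype(int).tolist()) for u in list(range(207,220))+list(range(390,402))])
th=-.083;c,s=np.cos(th),np.sin(th)
for lx,ly,z in((-.07,.158,.039),(-.07,.17,.039),(-.07,.17,.0),(-.12,.165,.039),(.02,.165,.039)):
    print((lx,ly),proj("wrist",[.5365+c*lx-s*ly,-.216+s*lx+c*ly,z],m))
for off in (0,.002,.004):
    print(off,[proj("wrist",[.4784,-.0872+off+d,z],m)[1] for d,z in((.027,.086),(.027,.116),(-.027,.116))])
E
```

```text
154 [117, 147, 168]; 155 [118, 147, 168]; 156 [104, 123, 138]; 157 [70, 88, 112]; 158 [48, 78, 114]; 159 [51, 79, 115]; 160 [49, 77, 112]; 161 [60, 93, 133]; 162 [68, 103, 145]; 163 [67, 103, 145]; 164 [67, 102, 145]; 165 [66, 101, 144]; 166 [66, 101, 143]; 167 [66, 101, 143]; 168 [66, 100, 143]; 169 [65, 100, 142]; 170 [65, 99, 142]; 171 [65, 99, 141]; 172 [65, 100, 142]; 173 [65, 100, 142]; 174 [66, 100, 143]; 175 [67, 102, 146]; 176 [59, 92, 134]; 177 [72, 96, 92]; 178 [83, 106, 61]; 179 [84, 107, 65]; 180 [84, 107, 65]; 181 [84, 107, 65]; 182 [81, 103, 62]; 183 [65, 85, 49]; 184 [82, 95, 74]; 185 [119, 124, 119]; 186 [129, 132, 132]; 187 [129, 132, 131]; 188 [128, 131, 131]; 189 [128, 131, 131]; 200 [130, 133, 132]; 201 [133, 135, 133]; 202 [98, 108, 122]; 203 [48, 76, 112]; 204 [48, 77, 113]; 205 [49, 78, 113]; 206 [50, 78, 114]; 207 [50, 79, 115]; 208 [51, 79, 115]; 209 [51, 79, 116]; 210 [51, 79, 115]; 211 [51, 79, 115]; 212 [51, 79, 115]; 213 [51, 79, 115]; 214 [55, 85, 124]; 215 [65, 99, 141]; 216 [68, 104, 147]; 217 [67, 103, 145]; 218 [67, 102, 145]; 219 [67, 103, 145]; 22
[... 856 characters left out ...]
129])]
(-0.07, 0.158) (np.float64(275.4578576094019), np.float64(181.4698910468471))
(-0.07, 0.17) (np.float64(275.4466685690991), np.float64(165.50385307197288))
(-0.07, 0.17) (np.float64(275.7281915300512), np.float64(159.6075393201598))
(-0.12, 0.165) (np.float64(208.3663472262859), np.float64(172.09519124641852))
(0.02, 0.165) (np.float64(395.75734763172903), np.float64(172.40235555300904))
0 [np.float64(206.89847623784604), np.float64(221.08071360649052), np.float64(310.85712388927016)]
0.002 [np.float64(203.77666098083648), np.float64(217.4812586601554), np.float64(307.76809203260655)]
0.004 [np.float64(200.63902872772798), np.float64(213.86052327669324), np.float64(304.6621473045199)]
```

In this camera the block sits about 3.7 mm too far +y of the nest, and x matches. I'll correct that and come down just above the mouth.

>>> send_rows([
  [0,-4,-20],
  [0,-4,-40],
  [0,-4,-59],
  [0,-4,-59],
  [0,-4,-59],
], yaw=[0,0,0,0,0], jaw=[45,45,45,45,45])

```text
clock: 14.35
ee_pos: [0.4794, -0.0881, 0.0447]
eef_rot: [-2.305, -2.131, -0.016]
wrist_force: [-0.1, -0.7, 0.0]
finger_gap: 0.0536
```

```bash
python3 - <<'E'
from h import *
print(tool()); im=look("w5"); cv2.imwrite("pics/w5c.png",cv2.resize(im[150:330,190:410],(770,630)[:2]) if 0 else cv2.resize(im[150:320,190:400],None,fx=3.5,fy=3.5,interpolation=cv2.INTER_CUBIC))
E
```

```text
(14.35, array([ 0.4794, -0.0881,  0.0447]), np.float64(-4.487132995557891), 0.05357392851409989, array([-0.1013, -0.6582,  0.    ]))
```

View pics/w5c.png

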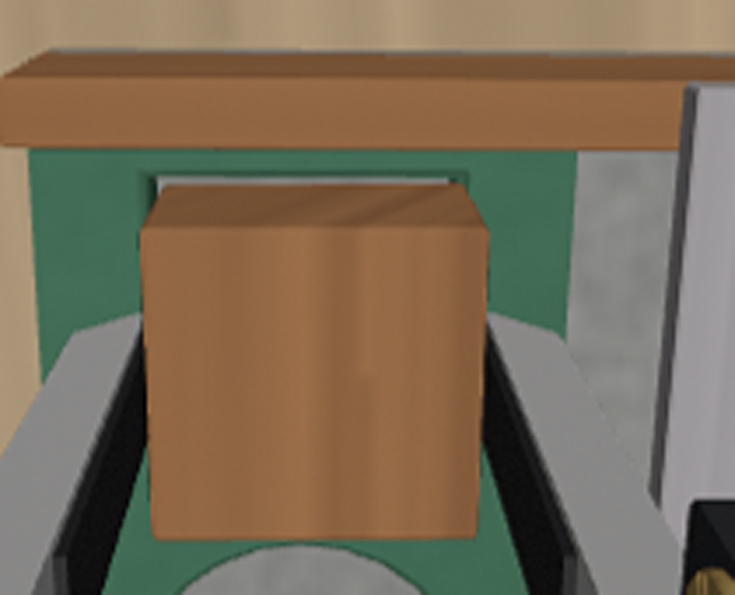

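The crop shows the block about 2 mm +x and about 3 mm +y of the cavity. Correcting at this height.

>>> send_rows([
  [-2,-3,0],
  [-2,-3,0],
  [-2,-3,0],
  [-2,-3,0],
], yaw=[-0.004,-0.004,-0.004,-0.004], jaw=[45,45,45,45])

```text
clock: 14.8
ee_pos: [0.4778, -0.0914, 0.0455]
eef_rot: [-2.311, -2.127, -0.017]
wrist_force: [0.3, 0.0, -0.3]
finger_gap: 0.0533
```

```bash
python3 - <<'E'
from h import *
print(tool()); im=look("w6"); print(tool())
# edges along column/rows at 1px
col=im[150:225,265:290].astype(int).mean((1,2)); g=np.diff(col); print([(150+i,int(x)) for i,x in enumerate(g) if abs(x)>6])
for v in (200,201,202,203,205): row=im[v,220:335].astype(int); g=np.abs(np.diff(row,axis=0)).sum(1); print(v,[(220+i,int(x)) for i,x in enumerate(g) if x>35])
E
```

```text
(14.8, array([ 0.4778, -0.0914,  0.0455]), np.float64(-4.740149103135609), 0.05330287141219291, array([ 0.2525,  0.0489, -0.2691]))
(14.85, array([ 0.4778, -0.0914,  0.0454]), np.float64(-4.735157585742639), 0.0534809657990629, array([ 0.5533, -0.7094, -0.7913]))
[(157, -9), (158, -26), (159, -23), (160, -6), (165, 19), (166, 8), (184, -6), (185, -22), (187, 9), (192, -14), (193, -10), (194, 56), (195, 19), (201, -23), (202, -30), (214, 13)]
200 [(233, 70), (235, 151), (236, 144), (318, 56), (319, 207), (320, 53), (321, 111), (325, 54)]
201 [(233, 71), (235, 152), (236, 144), (318, 62), (319, 218), (320, 45), (321, 105), (325, 55)]
202 [(233, 71), (235, 106), (236, 137), (319, 87), (320, 37), (321, 71), (325, 53)]
203 [(233, 70), (235, 61), (236, 89), (322, 69), (325, 53)]
205 [(233, 64), (234, 48), (235, 74), (323, 67)]
```

```bash
python3 - <<'E'
from h import *
m=arm.camera_model("wrist")
print("block far bottom",ray("wrist",278,201.7,.0278,m),"top far",ray("wrist",278,214.5,.0578,m),"lip",ray("wrist",278,194,.018,m),ray("wrist",278,192,.02,m),"guide inner",ray("wrist",278,185.5,.039,m),"guide outer",ray("wrist",278,165.7,.039,m), "mouth x",ray("wrist",233.5,200,.02,m)[0],ray("wrist",325.5,200,.02,m)[0],"floor x",ray("wrist",236,200,.006,m)[0],ray("wrist",319.5,200,.006,m)[0],"block x",ray("wrist",235,203,.028,m)[0],ray("wrist",322.5,203,.028,m)[0])
E
```

```text
block far bottom [ 0.4801 -0.0636  0.0278] top far [ 0.4801 -0.0633  0.0578] lip [ 0.4804 -0.0609  0.018 ] [ 0.4805 -0.0592  0.02  ] guide inner [ 0.4811 -0.0514  0.039 ] guide outer [ 0.4821 -0.04    0.039 ] mouth x 0.4516763318210773 0.5104383303041155 floor x 0.45119161260166557 0.5081594879814902 block x 0.4536204434664096 0.507456611942067
```

>>> send_rows([
  [0,1,0],
  [0,1,-6],
  [0,1,-11],
  [0,1,-16],
  [0,1,-20],
], yaw=[0,0,0,0,0], jaw=[45,45,45,45,45])

```text
clock: 15.35
ee_pos: [0.4775, -0.0903, 0.0247]
eef_rot: [-2.31, -2.127, -0.016]
wrist_force: [-11.1, 1.8, 47.7]
finger_gap: 0.0536
```

>>> send_rows([
  [0,0,-1],
  [0,0,-1],
], yaw=[0,0], jaw=[45,45])

```text
clock: 15.55
ee_pos: [0.4775, -0.0903, 0.0241]
eef_rot: [-2.31, -2.127, -0.015]
wrist_force: [-7.0, -0.2, 22.0]
finger_gap: 0.0539
```

It went in (TCP z 0.024, block on the floor). I'll release it, rise, and go to the other square.

>>> send_rows([
  [0,0,0],
  [0,0,1],
  [0,0,1],
  [0,0,40],
  [0,0,88],
], yaw=[0,0,0,0,0], jaw=[60,65,70,75,80])

```text
clock: 16.05
ee_pos: [0.4762, -0.0899, 0.1117]
eef_rot: [-2.307, -2.125, -0.013]
wrist_force: [1.0, 0.0, -0.3]
finger_gap: 0.0792
```

```bash
python3 - <<'E'
from h import *
print(tool()); look("w7"); spots("square_a")
E
```

```text
(16.05, array([ 0.4762, -0.0899,  0.1117]), np.float64(-4.70847276324776), 0.07918639070379775, array([ 1.0363,  0.011 , -0.3339]))
square_a [(0.59, array([ 0.4811, -0.0897,  0.0049]))]
```

View pics/w7.png

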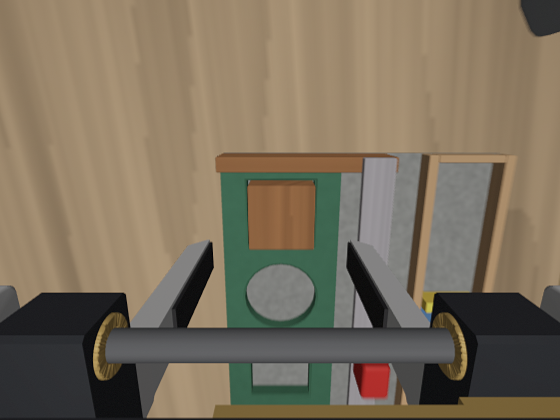

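>>> send_rows([
  [-5,48,10],
  [-10,96,20],
  [-15,144,30],
  [-20,192,40],
  [-25,240,50],
], yaw=[-0.04,-0.08,-0.12,-0.16,-0.19], jaw=[85,85,85,85,85])

```text
clock: 16.65
ee_pos: [0.4547, 0.1511, 0.1673]
eef_rot: [2.499, 1.893, 0.021]
wrist_force: [1.2, -1.3, -0.4]
finger_gap: 0.0851
```

>>> send_rows([
  [-1,40,0],
  [-2,80,-10],
  [-3,100,-20],
  [-3,100,-20],
  [-3,100,-20],
], yaw=[0,0,0,0,0], jaw=[85,85,85,85,85])

```text
clock: 17.15
ee_pos: [0.4514, 0.2508, 0.1468]
eef_rot: [2.499, 1.894, 0.02]
wrist_force: [0.1, 0.0, 0.8]
finger_gap: 0.0849
```

```bash
python3 - <<'E'
from h import *
print(tool()); tops("square_a"); print(tool()); spots("square_a")
E
```

```text
(17.15, array([0.4514, 0.2508, 0.1468]), np.float64(-15.690822140008091), 0.08490130320186665, array([0.1321, 0.0424, 0.7651]))
square_a 0.9 px [270.1067 195.6844] rect mm [447.8 261.1] [55.9 54.6] 74.0
(17.25, array([0.452 , 0.25  , 0.1474]), np.float64(-15.798519725977632), 0.08505617229351513, array([ 0.658 , -0.1981,  0.0095]))
square_a [(0.68, array([0.4459, 0.2553, 0.0006]))]
```

The first square sits flush in its cavity (278,213). Now I'll grasp A.

>>> send_rows([
  [-2,5,-30],
  [-4,10,-60],
  [-4,10,-90],
  [-4,10,-90],
  [-4,10,-90],
], yaw=[0,0,0,0,0], jaw=[85,85,85,85,85])

```text
clock: 17.8
ee_pos: [0.4485, 0.2595, 0.0583]
eef_rot: [2.501, 1.89, 0.021]
wrist_force: [-0.5, 0.4, 0.7]
finger_gap: 0.0854
```

```bash
python3 - <<'E'
from h import *
print(tool()); tops("square_a"); print(tool())
E
```

```text
(17.8, array([0.4485, 0.2595, 0.0583]), np.float64(-15.856526462414335), 0.08536091118188394, array([-0.4678,  0.3808,  0.7404]))
square_a 0.6 px [275.3141 233.9679] rect mm [447.8 262.6] [59.3 54.6] 73.7
(17.9, array([0.4491, 0.2601, 0.0592]), np.float64(-15.855942906918635), 0.08486911139692394, array([-0.0602, -0.9759,  0.6887]))
```

>>> send_rows([
  [0,0,-22],
  [-1,0,-42],
  [-1,0,-42],
  [-1,0,-42],
  [-1,0,-42],
], yaw=[0,0,0,0,0], jaw=[85,85,45,45,45])

```text
clock: 18.4
ee_pos: [0.4489, 0.2604, 0.0187]
eef_rot: [2.501, 1.889, 0.028]
wrist_force: [-0.1, 0.2, -0.8]
finger_gap: 0.0642
```

>>> send_rows([
  [0,0,0],
  [0,0,0],
  [0,0,0],
  [0,0,40],
  [0,0,84],
], yaw=[0,0,0,0,0], jaw=[45,45,45,45,45])

```text
clock: 18.9
ee_pos: [0.448, 0.2602, 0.1032]
eef_rot: [2.501, 1.89, 0.024]
wrist_force: [0.4, -0.4, 0.0]
finger_gap: 0.0536
```

>>> send_rows([
  [1,-45,5],
  [3,-90,10],
  [4,-135,10],
  [6,-180,10],
  [7,-225,10],
], yaw=[0.04,0.08,0.12,0.16,0.191], jaw=[45,45,45,45,45])

```text
clock: 19.4
ee_pos: [0.4551, 0.0334, 0.1139]
eef_rot: [2.308, 2.122, 0.026]
wrist_force: [1.2, 0.1, -0.3]
finger_gap: 0.0533
```

>>> send_rows([
  [1,-45,0],
  [3,-90,0],
  [4,-135,0],
  [6,-180,-10],
  [7,-225,-20],
], yaw=[0,0,0,0,0], jaw=[45,45,45,45,45])

```text
clock: 19.9
ee_pos: [0.4622, -0.1938, 0.0944]
eef_rot: [2.307, 2.121, 0.027]
wrist_force: [1.7, -0.4, -0.5]
finger_gap: 0.0536
```

>>> send_rows([
  [1,-40,-10],
  [2,-60,-20],
  [2,-60,-20],
  [2,-60,-20],
  [2,-60,-20],
], yaw=[0,0,0,0,0], jaw=[45,45,45,45,45])

```text
clock: 20.4
ee_pos: [0.4646, -0.2527, 0.075]
eef_rot: [2.305, 2.123, 0.028]
wrist_force: [-0.0, 0.3, -0.9]
finger_gap: 0.0534
```

>>> send_rows([
  [0,3,-15],
  [0,3,-28],
  [0,3,-28],
  [0,3,-28],
], yaw=[0,0,0,0], jaw=[45,45,45,45])

```text
clock: 20.8
ee_pos: [0.4647, -0.2494, 0.0471]
eef_rot: [2.305, 2.124, 0.028]
wrist_force: [-0.1, -0.2, -0.1]
finger_gap: 0.0535
```

```bash
python3 - <<'E'
from h import *
print(tool()); im=look("w8"); print(tool())
cv2.imwrite("pics/w8c.png",cv2.resize(im[150:320,190:400],None,fx=3.5,fy=3.5,interpolation=cv2.INTER_CUBIC))
col=im[150:225,265:290].astype(int).mean((1,2)); g=np.diff(col); print([(150+i,int(x)) for i,x in enumerate(g) if abs(x)>6])
for v in range(194,206,2): row=im[v,215:335].astype(int); g=np.abs(np.diff(row,axis=0)).sum(1); print(v,[(215+i,int(x)) for i,x in enumerate(g) if x>35])
E
```

```text
(20.8, array([ 0.4647, -0.2494,  0.0471]), np.float64(-4.6822734118579925), 0.05354063670065292, array([-0.059 , -0.2392, -0.1449]))
(20.85, array([ 0.4648, -0.2496,  0.0474]), np.float64(-4.700072683513266), 0.05344102313806831, array([ 0.1598, -0.6782,  0.0617]))
[(163, -22), (164, -35), (165, -8), (166, 12), (193, -7), (194, -16), (195, 9), (196, 48), (197, 14), (205, -6), (206, -28), (207, -23), (219, 14)]
194 []
196 [(235, 44), (318, 41), (320, 38), (324, 62)]
198 [(232, 40), (233, 66), (235, 307), (317, 100), (318, 180), (319, 39), (320, 106), (324, 59)]
200 [(232, 37), (233, 67), (235, 354), (317, 128), (318, 159), (320, 143), (324, 45)]
202 [(232, 37), (233, 65), (235, 355), (317, 130), (318, 166), (320, 145), (324, 38)]
204 [(233, 82), (235, 345), (317, 130), (318, 168), (320, 145), (324, 36)]
```

View pics/w8c.png

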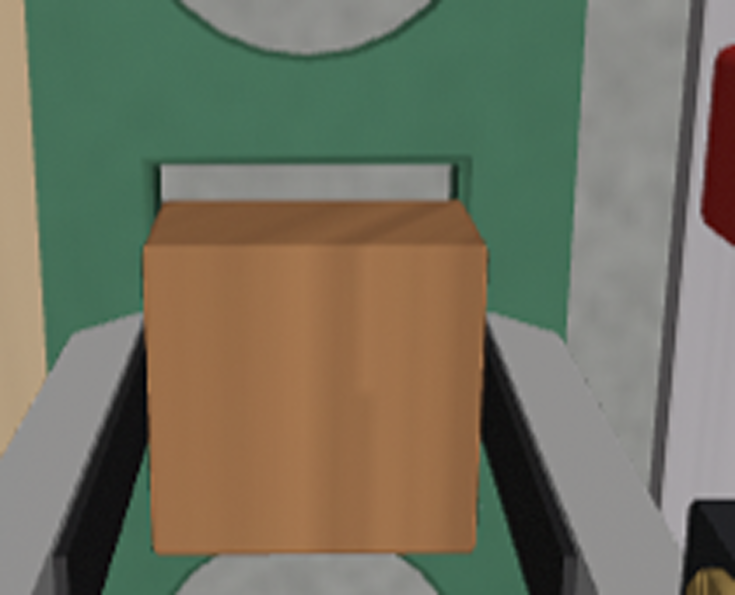

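```bash
python3 - <<'E'
from h import *
m=arm.camera_model("wrist"); im=cv2.imread("pics/w8.png")
for v in (207,209,211): row=im[v,215:335].astype(int); g=np.abs(np.diff(row,axis=0)).sum(1); print(v,[(215+i,int(x)) for i,x in enumerate(g) if x>35])
r=lambda u,v,z:ray("wrist",u,v,z,m)
print("lip y",r(278,196.3,.018)[1]-.0285,r(278,194,.02)[1]-.0295,"block y",r(278,206.7,.0287)[1]-.027,r(278,219.7,.0587)[1]-.027)
print("nest x mouth",(r(233,200,.02)+r(324.7,200,.02))[0]/2,"floor",(r(235.5,200,.006)+r(318,200,.006))[0]/2)
print("block x L/R", r(234,208,.0287)[0], r(321,208,.0287)[0])
E
```

```text
207 [(233, 87), (235, 188), (236, 48), (317, 73), (320, 42), (321, 45), (323, 44)]
209 [(233, 88), (235, 108), (236, 41), (322, 69), (323, 37)]
211 [(233, 69), (234, 79), (235, 45), (323, 61), (324, 46)]
lip y -0.24967728300252365 -0.24871123493722802 block y -0.2523673462505461 -0.2517149373565366
nest x mouth 0.4680021068288148 floor 0.46649512392531967
block x L/R 0.4397192254533821 0.49379528246240273
```

>>> send_rows([
  [0.5,2.8,0],
  [0.5,2.8,-6],
  [0.5,2.8,-12],
  [0.5,2.8,-17],
  [0.5,2.8,-21],
], yaw=[0,0,0,0,0], jaw=[45,45,45,45,45])

```text
clock: 21.35
ee_pos: [0.4631, -0.2469, 0.0264]
eef_rot: [2.308, 2.124, 0.023]
wrist_force: [-23.4, 5.1, 36.4]
finger_gap: 0.056
```

>>> send_rows([
  [0,0,-1],
  [0,0,-1],
], yaw=[0,0], jaw=[45,45])

```text
clock: 21.55
ee_pos: [0.4628, -0.2469, 0.0258]
eef_rot: [2.308, 2.124, 0.022]
wrist_force: [-9.9, 3.6, 22.0]
finger_gap: 0.0561
```

>>> send_rows([
  [0,0,0],
  [0,0,1],
  [0,0,1],
  [0,0,40],
  [0,0,85],
], yaw=[0,0,0,0,0], jaw=[60,65,70,75,80])

```text
clock: 22.05
ee_pos: [0.4619, -0.2462, 0.1105]
eef_rot: [2.31, 2.127, 0.021]
wrist_force: [0.2, -0.2, 1.0]
finger_gap: 0.0787
```

```bash
python3 - <<'E'
from h import *
im=look("w9"); print(tool()); spots("square_a bar_grip")
cv2.imwrite("pics/w9c.png",cv2.resize(im[20:300,200:420],None,fx=2.1,fy=2.1,interpolation=cv2.INTER_CUBIC))
E
```

```text
(22.1, array([ 0.4653, -0.2477,  0.1182]), np.float64(-4.726171811666791), 0.07944025586820269, array([ 5.1474, -2.275 , 10.1512]))
square_a [(0.64, array([ 0.4771, -0.0921,  0.0028])), (0.62, array([ 0.4673, -0.2521,  0.012 ]))]
bar_grip [(0.93, array([ 0.5432, -0.2161,  0.0782]))]
```

View pics/w9c.png

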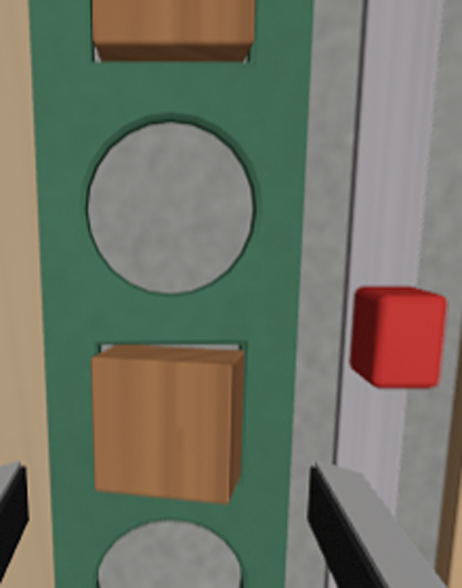

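Square A looks tilted: its +x side face is visible and it appears wedged with the +x edge high. I'll press that edge down with closed fingers.

>>> send_rows([
  [6,0,0],
  [13,-1,0],
  [13,-1,0],
  [13,-1,-30],
  [13,-1,-58],
], yaw=[0,0,0,0,0], jaw=[40,0,0,0,0])

```text
clock: 22.7
ee_pos: [0.4773, -0.2487, 0.054]
eef_rot: [2.304, 2.121, 0.024]
wrist_force: [-0.2, 0.6, -0.7]
finger_gap: 0.0434
```

>>> send_rows([
  [0,0,-4],
  [0,0,-8],
  [0,0,-12],
  [0,0,-15],
  [0,0,-15],
], yaw=[0,0,0,0,0], jaw=[0,0,0,0,0])

```text
clock: 23.2
ee_pos: [0.4768, -0.2489, 0.0426]
eef_rot: [2.305, 2.121, 0.021]
wrist_force: [-29.6, 11.2, 73.7]
finger_gap: 0.0193
```

>>> send_rows([
  [0,0,10],
  [-6,0,40],
  [-13,0,70],
  [-13,0,75],
  [-13,0,75],
], yaw=[0,0,0,0,0], jaw=[0,20,60,80,80])

```text
clock: 23.7
ee_pos: [0.4646, -0.2494, 0.1192]
eef_rot: [2.303, 2.118, 0.022]
wrist_force: [0.8, 0.2, 0.5]
finger_gap: 0.0366
```

```bash
python3 - <<'E'
from h import *
im=look("w10"); print(tool()); spots("square_a")
cv2.imwrite("pics/w10c.png",cv2.resize(im[130:290,210:370],None,fx=3.6,fy=3.6,interpolation=cv2.INTER_CUBIC))
E
```

```text
(23.75, array([ 0.4641, -0.2491,  0.118 ]), np.float64(-4.776298304830329), 0.04049852135723857, array([-0.2847,  0.9771, -0.2667]))
square_a [(0.91, array([ 0.4782, -0.0915,  0.0041])), (0.68, array([ 0.4664, -0.2539,  0.0154])), (0.31, array([ 0.6176, -0.2865,  0.0029]))]
```

View pics/w10c.png

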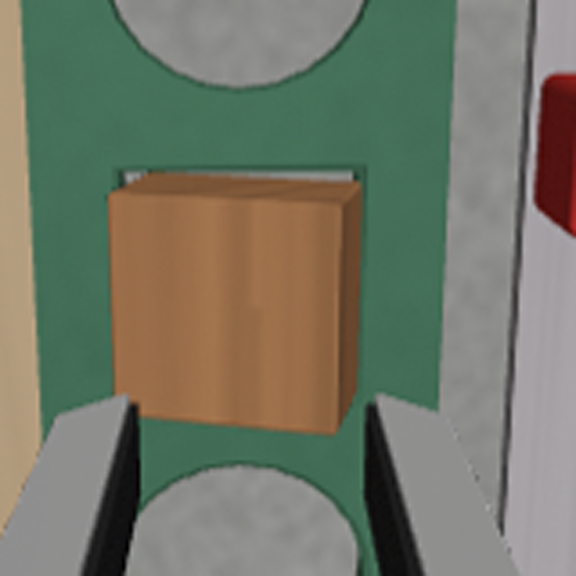

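Still wedged, with the +x/-y corner high. I'll regrasp, lift, square it up and reinsert.

>>> send_rows([
  [0,0,0],
  [0,0,0],
  [0,0,0],
  [0,0,-30],
  [0,0,-60],
], yaw=[0,0,0,0,0], jaw=[85,85,85,85,85])

```text
clock: 24.3
ee_pos: [0.4642, -0.2491, 0.0568]
eef_rot: [2.304, 2.119, 0.022]
wrist_force: [0.4, -0.9, -0.5]
finger_gap: 0.0835
```

>>> send_rows([
  [0,0,-18],
  [0,0,-32],
  [0,0,-32],
  [0,0,-32],
  [0,0,-32],
], yaw=[0,0,0,0,0], jaw=[85,85,45,45,45])

```text
clock: 24.8
ee_pos: [0.4648, -0.2494, 0.0258]
eef_rot: [2.303, 2.119, 0.023]
wrist_force: [-0.1, -0.3, -0.2]
finger_gap: 0.0644
```

>>> send_rows([
  [0,0,0],
  [0,0,0],
  [0,0,15],
  [0,0,30],
  [0,0,30],
], yaw=[0,0,0,0,0], jaw=[45,45,45,45,45])

```text
clock: 25.3
ee_pos: [0.4658, -0.2499, 0.0576]
eef_rot: [2.301, 2.117, 0.024]
wrist_force: [0.3, 0.2, -0.8]
finger_gap: 0.0565
```

```bash
python3 - <<'E'
from h import *
im=look("w11"); print(tool())
cv2.imwrite("pics/w11c.png",cv2.resize(im[150:320,190:400],None,fx=3.5,fy=3.5,interpolation=cv2.INTER_CUBIC))
col=im[150:235,265:290].astype(int).mean((1,2)); g=np.diff(col); print([(150+i,int(x)) for i,x in enumerate(g) if abs(x)>6])
E
```

```text
(25.35, array([ 0.4653, -0.2498,  0.0566]), np.float64(-4.782561292907618), 0.05619157564462023, array([ 0.0925, -0.2474, -0.8176]))
[(160, -22), (161, -32), (162, -6), (163, 11), (189, -13), (190, -15), (191, 45), (192, 28), (204, -18), (205, -26), (206, -8), (218, 8), (219, 10)]
```

View pics/w11c.png

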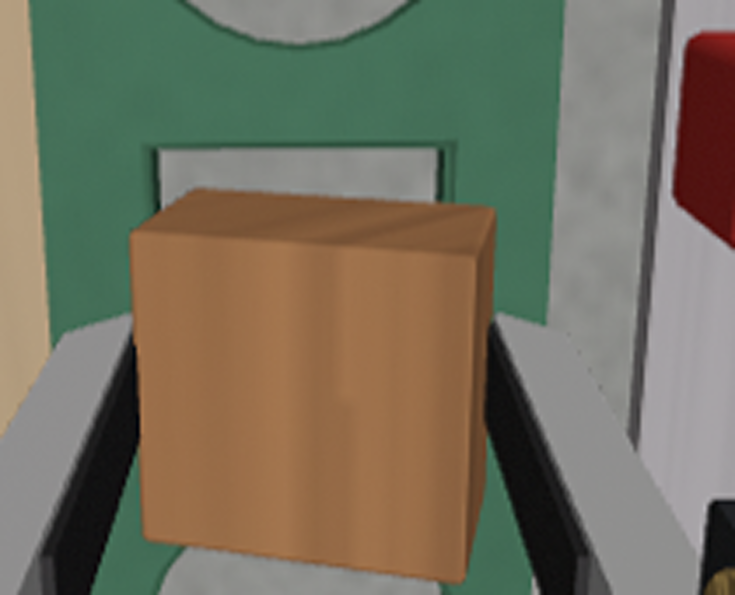

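The block is rolled about 5° in the grip. I'll set it down flat on the open bench beside the tray and regrasp it properly.

>>> send_rows([
  [0,0,30],
  [1,40,45],
  [2,85,45],
  [2,130,45],
  [3,175,45],
], yaw=[0,0,0,0,0], jaw=[45,45,45,45,45])

```text
clock: 25.85
ee_pos: [0.4678, -0.0732, 0.1011]
eef_rot: [2.302, 2.117, 0.023]
wrist_force: [1.4, 0.4, -0.9]
finger_gap: 0.0564
```

>>> send_rows([
  [1,45,0],
  [2,90,0],
  [2,135,0],
  [2,150,-30],
  [2,150,-60],
], yaw=[0,0,0,0,0], jaw=[45,45,45,45,45])

```text
clock: 26.35
ee_pos: [0.47, 0.0797, 0.0404]
eef_rot: [2.298, 2.121, 0.026]
wrist_force: [0.5, -0.4, -1.0]
finger_gap: 0.0561
```

>>> send_rows([
  [0,0,-8],
  [0,0,-16],
  [0,0,-19],
  [0,0,-19],
  [0,0,-19],
], yaw=[0,0,0,0,0], jaw=[45,45,45,75,75])

```text
clock: 26.85
ee_pos: [0.4705, 0.0794, 0.0222]
eef_rot: [2.298, 2.119, 0.028]
wrist_force: [-0.4, -1.0, 0.5]
finger_gap: 0.069
```

>>> send_rows([
  [0,0,0],
  [0,0,0],
  [0,0,20],
  [0,0,40],
  [0,0,40],
], yaw=[0,0,0,0,0], jaw=[85,85,85,85,85])

```text
clock: 27.35
ee_pos: [0.4719, 0.0796, 0.0644]
eef_rot: [2.297, 2.118, 0.032]
wrist_force: [0.1, -0.8, -0.3]
finger_gap: 0.0852
```

```bash
python3 - <<'E'
from h import *
print(tool()); tops("square_a"); print(tool())
E
```

```text
(27.35, array([0.4719, 0.0796, 0.0644]), np.float64(-4.640496261758183), 0.08519965283275469, array([ 0.0776, -0.8452, -0.2644]))
square_a 0.91 px [302.2409 400.8759] rect mm [480.2 -62.9] [ 5.2 53.2] 85.1
square_a 0.76 px [280.6721 229.9246] rect mm [474.8  82.4] [59.8 54.1] 85.4
(27.45, array([0.4708, 0.0792, 0.0624]), np.float64(-4.646691639439197), 0.08532376584960996, array([-0.1608,  0.2496, -0.813 ]))
```

The block is flat on the bench again at about (0.4745, 0.0795), -4.6°. Regrasping.

>>> send_rows([
  [3,0,0],
  [3,0,-24],
  [3,0,-44],
  [3,0,-44],
  [3,0,-44],
], yaw=[0,0,0,0,0], jaw=[85,85,85,45,45])

```text
clock: 27.95
ee_pos: [0.4735, 0.0794, 0.0183]
eef_rot: [2.298, 2.12, 0.027]
wrist_force: [0.9, -0.4, 0.3]
finger_gap: 0.0727
```

>>> send_rows([
  [0,0,0],
  [0,0,0],
  [0,0,0],
  [0,0,0],
  [0,0,45],
], yaw=[0,0,0,0,0], jaw=[45,45,45,45,45])

```text
clock: 28.45
ee_pos: [0.471, 0.079, 0.0605]
eef_rot: [2.301, 2.123, 0.019]
wrist_force: [1.1, 0.2, 0.1]
finger_gap: 0.0535
```

>>> send_rows([
  [-2,-45,25],
  [-4,-90,35],
  [-6,-135,35],
  [-8,-180,35],
  [-10,-225,35],
], yaw=[0,0,0,0,0], jaw=[45,45,45,45,45])

```text
clock: 28.95
ee_pos: [0.4607, -0.148, 0.0961]
eef_rot: [2.301, 2.122, 0.019]
wrist_force: [1.4, 0.3, -0.2]
finger_gap: 0.0535
```

>>> send_rows([
  [0,-45,0],
  [0,-90,0],
  [0,-104,-30],
  [0,-104,-55],
  [0,-104,-55],
], yaw=[0,0,0,0,0], jaw=[45,45,45,45,45])

```text
clock: 29.45
ee_pos: [0.4597, -0.252, 0.0393]
eef_rot: [2.303, 2.123, 0.019]
wrist_force: [-0.4, 1.0, -0.5]
finger_gap: 0.0538
```

>>> send_rows([
  [3,2,3],
  [3,2,3],
  [3,2,3],
  [3,2,3],
], yaw=[0,0,0,0], jaw=[45,45,45,45])

```text
clock: 29.85
ee_pos: [0.463, -0.25, 0.043]
eef_rot: [2.302, 2.122, 0.019]
wrist_force: [0.6, -0.2, 0.1]
finger_gap: 0.0536
```

```bash
python3 - <<'E'
from h import *
im=look("w12"); print(tool())
cv2.imwrite("pics/w12c.png",cv2.resize(im[170:270,215:345],None,fx=6,fy=6,interpolation=cv2.INTER_CUBIC))
E
```

```text
(29.9, array([ 0.4629, -0.2501,  0.0428]), np.float64(-4.672231574749204), 0.0533605016249762, array([-0.0723, -0.49  , -0.5483]))
```

View pics/w12c.png

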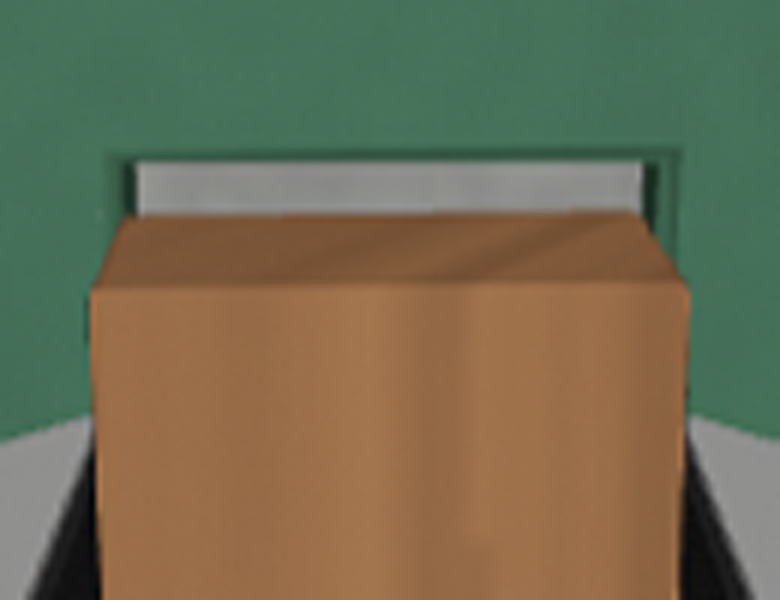

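```bash
python3 - <<'E'
from h import *
m=arm.camera_model("wrist"); r=lambda u,v,z:ray("wrist",u,v,z,m)
print(r(280,196.7,.018)[1]-.0285,r(280,194.8,.02)[1]-.0295,"block",r(280,205.7,.0245)[1]-.027,r(280,170+287/6,.0545)[1]-.027)
print("x",(r(215+122/6,200,.018)+r(215+660/6,200,.018))[0]/2,(r(215+128/6,206,.0245)+r(215+634/6,206,.0245))[0]/2)
E
```

```text
-0.24954692771964254 -0.2488540228533701 block -0.25224420234538103 -0.25100181893147827
x 0.46681019594199374 0.4654714694252723
```

>>> send_rows([
  [1.2,2.5,0],
  [1.2,2.5,0],
  [1.2,2.5,-3],
  [1.2,2.5,-6],
  [1.2,2.5,-9],
], yaw=[-0.01,-0.01,-0.01,-0.01,-0.01], jaw=[45,45,45,45,45])

```text
clock: 30.4
ee_pos: [0.4639, -0.2475, 0.0334]
eef_rot: [2.313, 2.111, 0.018]
wrist_force: [0.7, 0.1, -0.9]
finger_gap: 0.0541
```

Clean entry with no force. Continuing down.

>>> send_rows([
  [0,0,-3],
  [0,0,-6],
  [0,0,-9],
  [0,0,-9],
], yaw=[0,0,0,0], jaw=[45,45,45,45])

```text
clock: 30.8
ee_pos: [0.4639, -0.2476, 0.0242]
eef_rot: [2.314, 2.111, 0.018]
wrist_force: [-1.3, 0.3, 2.6]
finger_gap: 0.0536
```

>>> send_rows([
  [0,0,0],
  [0,0,1],
  [0,0,1],
  [0,0,40],
  [0,0,88],
], yaw=[0,0,0,0,0], jaw=[60,65,70,75,70])

```text
clock: 31.3
ee_pos: [0.4628, -0.2468, 0.1119]
eef_rot: [2.316, 2.114, 0.017]
wrist_force: [0.1, -1.3, 0.2]
finger_gap: 0.0709
```

```bash
python3 - <<'E'
from h import *
im=look("w13"); print(tool()); spots("square_a bar_grip")
cv2.imwrite("pics/w13c.png",cv2.resize(im[20:300,200:420],None,fx=2.1,fy=2.1,interpolation=cv2.INTER_CUBIC))
E
```

```text
(31.35, array([ 0.4664, -0.2483,  0.1201]), np.float64(-5.210771246243862), 0.0704591052622043, array([ 5.3754, -2.8069, 10.8362]))
square_a [(0.8, array([ 0.4654, -0.2492,  0.0075])), (0.72, array([ 0.479 , -0.0899,  0.0054]))]
bar_grip [(0.81, array([ 0.5442, -0.2168,  0.0781]))]
```

View pics/w13c.png

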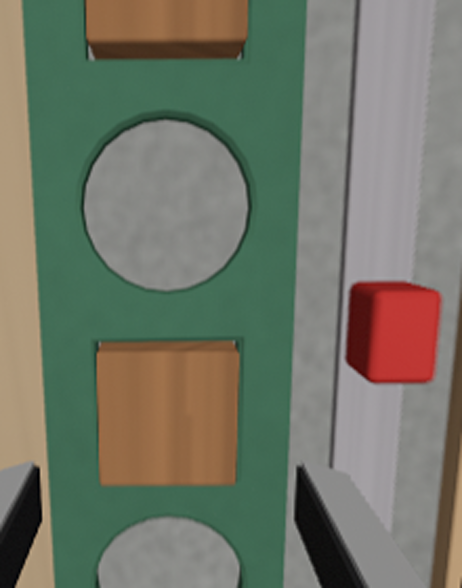

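Both squares are flat and flush. Now the bar: grip it and slide it home.

>>> send_rows([
  [30,10,0],
  [60,22,0],
  [77,29,0],
  [77,29,-30],
  [77,29,-60],
], yaw=[0.006,0.006,0.006,0.006,0.006], jaw=[60,60,60,60,60], grip_force=25)

```text
clock: 31.95
ee_pos: [0.5426, -0.2189, 0.0535]
eef_rot: [2.303, 2.115, 0.021]
wrist_force: [-0.7, -0.7, -0.7]
finger_gap: 0.0599
```

>>> send_rows([
  [0,0,0],
  [0,0,0],
  [0,0,0],
  [0,0,0],
  [0,0,0],
], yaw=[0,0,0,0,0], jaw=[15,15,15,15,15])

```text
clock: 32.45
ee_pos: [0.5428, -0.2192, 0.0545]
eef_rot: [2.302, 2.114, 0.021]
wrist_force: [-2.1, -0.4, 1.7]
finger_gap: 0.0234
```

>>> send_rows([
  [-10,1,0],
  [-20,2,0],
  [-30,3,0],
  [-39,3,0],
  [-46,4,0],
], yaw=[0,0,0,0,0], jaw=[15,15,15,15,15])

```text
clock: 32.95
ee_pos: [0.4959, -0.2152, 0.0545]
eef_rot: [2.303, 2.114, 0.021]
wrist_force: [3.2, -1.9, -9.3]
finger_gap: 0.022
```

>>> send_rows([
  [-2,0,0],
  [-4,0,0],
  [-5,0,0],
  [-6,0,0],
  [-6,0,0],
], yaw=[0,0,0,0,0], jaw=[15,15,15,15,15])

```text
clock: 33.45
ee_pos: [0.4937, -0.215, 0.0548]
eef_rot: [2.297, 2.112, 0.029]
wrist_force: [29.1, -3.9, -32.9]
finger_gap: 0.0224
```

The bar is home at its stop (49.7 mm travel). I'll release it and fly to the rails.

>>> send_rows([
  [2,0,0],
  [2,0,0],
  [2,0,0],
  [2,0,45],
  [2,10,90],
], yaw=[0,0,0,0,0], jaw=[35,45,55,60,60])

```text
clock: 33.95
ee_pos: [0.4946, -0.2055, 0.1454]
eef_rot: [2.3, 2.112, 0.027]
wrist_force: [0.9, -0.4, 0.9]
finger_gap: 0.0579
```

>>> send_rows([
  [3,45,15],
  [6,90,30],
  [9,135,45],
  [12,180,60],
  [15,225,75],
], yaw=[-0.1,-0.2,-0.3,-0.4,-0.5], jaw=[80,80,80,80,80])

```text
clock: 34.45
ee_pos: [0.5092, 0.0212, 0.2214]
eef_rot: [2.751, 1.469, 0.02]
wrist_force: [2.3, -0.8, -0.0]
finger_gap: 0.0799
```

>>> send_rows([
  [3,45,15],
  [6,90,30],
  [9,135,45],
  [12,180,60],
  [15,225,75],
], yaw=[-0.1,-0.2,-0.3,-0.4,-0.5], jaw=[80,80,80,80,80])

```text
clock: 34.95
ee_pos: [0.5238, 0.2478, 0.2973]
eef_rot: [3.027, 0.735, 0.011]
wrist_force: [0.4, -0.9, 0.2]
finger_gap: 0.0801
```

>>> send_rows([
  [0,40,0],
  [0,70,20],
  [0,90,40],
  [0,90,60],
  [0,90,60],
], yaw=[0,0,0,0,0], jaw=[80,80,80,80,80])

```text
clock: 35.45
ee_pos: [0.5239, 0.3388, 0.3597]
eef_rot: [3.028, 0.737, 0.015]
wrist_force: [0.0, -0.5, 0.6]
finger_gap: 0.08
```

```bash
python3 - <<'E'
from h import *
print(tool()); tops("rail_long",z=.038); tops("rail_short",z=.038); spots("rail_long rail_short")
look("w14"); print(tool())
im=arm.get_image("scene"); spots("bar_grip divider_tab","scene")
E
```

```text
(35.45, array([0.5239, 0.3388, 0.3597]), np.float64(-62.63831884207717), 0.07998983502202672, array([ 0.04  , -0.4762,  0.6041]))
rail_long 0.88 px [215.0459 146.9011] rect mm [513.4 430.9] [178.6  43.3] 34.5
rail_long 0.65 px [512.52   259.8585] rect mm [ 566.6 -103.1] [171.8 197.3] 85.4
rail_long 0.37 px [206.085  292.1961] rect mm [287.9 344.7] [140.6  29.1] 5.5
rail_short 0.82 px [124.8443 233.3473] rect mm [328.1 502.4] [114.4  48.6] 5.8
rail_short 0.8 px [282.3224 122.9344] rect mm [591.8 357.7] [98.5 37.6] 27.8
rail_short 0.68 px [229.3265  21.8214] rect mm [678.3 483.8] [46.9 99.9] 43.1
rail_long [(0.64, array([0.5116, 0.4362, 0.0175]))]
rail_short [(0.98, array([0.5898, 0.3583, 0.0179])), (0.94, array([0.6741, 0.4894, 0.0208])), (0.76, array([0.3212, 0.5072, 0.0173]))]
(35.8, array([0.5237, 0.3373, 0.3568]), np.float64(-62.724449033485875), 0.07980705327857326, array([ 0.1826, -0.095 ,  1.3225]))
bar_grip [(0.86, array([ 0.4968, -0.2146,  0.0748]))]
divider_tab [(0.67, array([ 0.6243, -0.1919,  0.0833])), (0.41, array([ 0.6295, -0.1215,  0.0033]))]
```

View pics/w14.png

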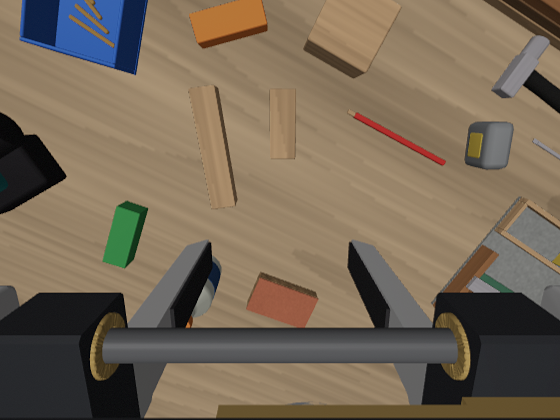

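The pale short rail is at (283,123), 98×38 mm, world (0.591, 0.358). The pale long rail is at (213,147), world (0.512, 0.432), and has been nudged since the first look. Green (125,234) and orange (229,22) are the look-alikes and stay put. Picking the short rail.

>>> send_rows([
  [17,5,-45],
  [34,10,-90],
  [51,15,-135],
  [67,20,-180],
  [67,20,-220],
], yaw=[0.008,0.008,0.008,0.008,0.008], jaw=[75,75,75,75,75], grip_force=40)

```text
clock: 36.45
ee_pos: [0.5918, 0.3572, 0.1341]
eef_rot: [3.025, 0.746, 0.009]
wrist_force: [0.5, 0.2, 0.0]
finger_gap: 0.0753
```

>>> send_rows([
  [0,0,0],
  [0,0,0],
], yaw=[0,0], jaw=[75,75])

```text
clock: 36.65
ee_pos: [0.5917, 0.3571, 0.1346]
eef_rot: [3.025, 0.745, 0.007]
wrist_force: [0.9, -0.1, 1.5]
finger_gap: 0.0749
```

```bash
python3 - <<'E'
from h import *
print(tool()); tops("rail_short",z=.038); print(tool()); spots("rail_short glue")
E
```

```text
(36.65, array([0.5917, 0.3571, 0.1346]), np.float64(-62.308894967008904), 0.07494572047552998, array([ 0.9486, -0.1181,  1.5485]))
rail_short 0.93 px [275.6351 206.2534] rect mm [594.4 358.6] [102.4  37.9] 27.2
rail_short 0.56 px [180.7849  37.9749] rect mm [678.8 483.9] [ 44.5 100.2] 41.5
(36.75, array([0.5926, 0.3579, 0.1369]), np.float64(-62.30533652360972), 0.07488406642086978, array([0.357 , 0.3824, 1.1011]))
rail_short [(0.73, array([0.5926, 0.3561, 0.0176])), (0.68, array([0.6766, 0.4879, 0.0196]))]
glue [(0.8, array([0.3107, 0.3597, 0.0029]))]
```

>>> send_rows([
  [1,0,-40],
  [1,0,-80],
  [1,0,-115],
  [1,0,-115],
  [1,0,-115],
], yaw=[-0.01,-0.01,-0.01,-0.01,-0.01], jaw=[75,75,75,30,30])

```text
clock: 37.35
ee_pos: [0.5941, 0.3584, 0.0237]
eef_rot: [3.03, 0.731, 0.016]
wrist_force: [-0.8, -0.1, 0.9]
finger_gap: 0.0623
```

>>> send_rows([
  [0,0,0],
  [0,0,0],
  [0,0,0],
  [0,0,40],
  [0,0,85],
], yaw=[0,0,0,0,0], jaw=[30,30,30,30,30])

```text
clock: 37.85
ee_pos: [0.5934, 0.3578, 0.1089]
eef_rot: [3.029, 0.731, 0.012]
wrist_force: [0.7, -0.7, -0.7]
finger_gap: 0.0375
```

>>> send_rows([
  [4,-47,10],
  [8,-94,25],
  [12,-141,35],
  [16,-188,35],
  [20,-235,35],
], yaw=[0.12,0.24,0.36,0.48,0.6], jaw=[30,30,30,30,30])

```text
clock: 38.35
ee_pos: [0.6135, 0.121, 0.1451]
eef_rot: [2.676, 1.601, 0.025]
wrist_force: [0.9, 0.0, -1.4]
finger_gap: 0.0374
```

>>> send_rows([
  [4,-47,0],
  [8,-94,0],
  [12,-141,0],
  [16,-188,0],
  [16,-235,-10],
], yaw=[0.12,0.24,0.36,0.41,0.41], jaw=[30,30,30,30,30])

```text
clock: 38.85
ee_pos: [0.6303, -0.1164, 0.1367]
eef_rot: [2.293, 2.115, 0.034]
wrist_force: [0.2, -0.2, -0.9]
finger_gap: 0.0372
```

>>> send_rows([
  [0,-5,-25],
  [0,-5,-45],
  [0,-5,-45],
], yaw=[0,0,0], jaw=[30,30,30])

```text
clock: 39.15
ee_pos: [0.629, -0.1218, 0.0899]
eef_rot: [2.296, 2.116, 0.031]
wrist_force: [-0.6, 0.1, -0.0]
finger_gap: 0.0374
```

```bash
python3 - <<'E'
from h import *
print(tool()); m=arm.camera_model("wrist"); im=look("w15")
z=arm.get_state()["ee_pos"][2]-.024
tops("rail_short",z=z+.038); spots("rail_short bay_short divider_tab")
E
```

```text
(39.15, array([ 0.629 , -0.1218,  0.0899]), np.float64(-4.66461503782222), 0.03741622752396344, array([-0.594 ,  0.0929, -0.0303]))
rail_short 0.71 px [279.2512 250.9437] rect mm [ 630.6 -115.3] [89.5 37.6] 85.5
rail_short [(0.81, array([ 0.6307, -0.1252,  0.0842]))]
bay_short []
divider_tab []
```

>>> send_rows([
  [0,0,-20],
  [0,0,-38],
  [0,0,-50],
  [0,0,-56],
  [0,0,-59],
], yaw=[0,0,0,0,0], jaw=[30,30,30,30,30])

```text
clock: 39.95
ee_pos: [0.6308, -0.121, 0.0333]
eef_rot: [2.292, 2.115, 0.035]
wrist_force: [-0.9, -1.6, 2.8]
finger_gap: 0.0375
```

>>> send_rows([
  [0,0,-0.5],
  [0,0,-0.5],
  [0,0,0],
], yaw=[0,0,0], jaw=[30,30,30])

```text
clock: 40.25
ee_pos: [0.631, -0.1209, 0.0338]
eef_rot: [2.291, 2.115, 0.036]
wrist_force: [-0.6, 0.2, -0.8]
finger_gap: 0.0379
```

>>> send_rows([
  [0,0,-2],
  [0,0,-4],
  [0,0,-4],
  [0,0,-4],
], yaw=[0,0,0,0], jaw=[30,30,30,30])

```text
clock: 40.65
ee_pos: [0.632, -0.1217, 0.0308]
eef_rot: [2.29, 2.113, 0.037]
wrist_force: [-0.5, -3.8, 9.4]
finger_gap: 0.0377
```

>>> send_rows([
  [0,0,0],
  [0,0,0],
  [0,0,0],
  [0,0,40],
  [0,0,85],
], yaw=[0,0,0,0,0], jaw=[45,50,55,60,60])

```text
clock: 41.15
ee_pos: [0.6309, -0.1213, 0.1154]
eef_rot: [2.292, 2.115, 0.035]
wrist_force: [0.4, -0.5, 0.8]
finger_gap: 0.0597
```

```bash
python3 - <<'E'
from h import *
print(tool()); tops("rail_short",z=.044); spots("rail_short"); arm.get_image("scene"); spots("rail_short rail_long","scene")
E
```

```text
(41.15, array([ 0.6309, -0.1213,  0.1154]), np.float64(-4.597781199529253), 0.05973315110659576, array([ 0.4195, -0.5127,  0.7813]))
rail_short 0.72 px [277.7561 218.4695] rect mm [ 633.2 -123.6] [104.2  40.1] 85.6
rail_short [(0.73, array([ 0.7488, -0.103 , -0.0027])), (0.65, array([ 0.63  , -0.1248,  0.0248]))]
rail_short [(0.92, array([ 0.6311, -0.1244,  0.0276])), (0.79, array([0.6782, 0.4869, 0.0158])), (0.57, array([0.321 , 0.5091, 0.0169]))]
rail_long [(0.59, array([0.5093, 0.4347, 0.0162])), (0.34, array([ 0.475 , -0.0927,  0.0078]))]
```

The short rail is in its bay (centre z about 25 mm, as expected). Now the long rail.

>>> send_rows([
  [-9,46,10],
  [-18,92,30],
  [-27,138,40],
  [-36,184,40],
  [-45,230,40],
], yaw=[-0.09,-0.18,-0.27,-0.36,-0.45], jaw=[75,75,75,75,75])

```text
clock: 41.95
ee_pos: [0.5853, 0.1098, 0.154]
eef_rot: [2.704, 1.542, 0.024]
wrist_force: [1.1, 0.9, 0.5]
finger_gap: 0.0749
```

>>> send_rows([
  [-10,46,0],
  [-20,92,0],
  [-30,138,0],
  [-40,184,0],
  [-50,230,0],
], yaw=[-0.09,-0.18,-0.27,-0.36,-0.44], jaw=[75,75,75,75,75])

```text
clock: 42.45
ee_pos: [0.5342, 0.3412, 0.1526]
eef_rot: [2.974, 0.908, 0.011]
wrist_force: [1.0, -0.5, 0.3]
finger_gap: 0.0751
```

>>> send_rows([
  [-10,46,0],
  [-24,90,0],
  [-24,90,0],
  [-24,90,0],
], yaw=[0,0,0,0], jaw=[75,75,75,75])

```text
clock: 42.85
ee_pos: [0.5089, 0.4319, 0.1509]
eef_rot: [2.973, 0.911, 0.008]
wrist_force: [1.1, 0.1, -0.8]
finger_gap: 0.0753
```

```bash
python3 - <<'E'
from h import *
print(tool()); tops("rail_long",z=.038); print(tool()); spots("rail_long")
E
```

```text
(42.85, array([0.5089, 0.4319, 0.1509]), np.float64(-55.90495349710993), 0.07528698334881091, array([ 1.0708,  0.1138, -0.8056]))
rail_long 0.6 px [274.9474 193.2478] rect mm [511.6 433.7] [180.4  38.4] 35.1
(42.95, array([0.5105, 0.43  , 0.1516]), np.float64(-56.095621965456736), 0.0750163146740486, array([ 1.2571, -1.1285,  0.6527]))
rail_long [(0.94, array([0.5112, 0.4318, 0.015 ]))]
```

Precise fit: 180×38, centre (0.5116, 0.4337), 35.1°. Grasping.

>>> send_rows([
  [1,3,-45],
  [1,3,-90],
  [1,3,-129],
  [1,3,-129],
  [1,3,-129],
], yaw=[0.02,0.02,0.02,0.02,0.02], jaw=[75,75,75,30,30])

```text
clock: 43.5
ee_pos: [0.5123, 0.4322, 0.0237]
eef_rot: [2.965, 0.933, 0.01]
wrist_force: [0.6, 0.7, 1.7]
finger_gap: 0.0622
```

>>> send_rows([
  [0,0,0],
  [0,0,0],
  [0,0,0],
  [0,0,40],
  [0,0,85],
], yaw=[0,0,0,0,0], jaw=[30,30,30,30,30])

```text
clock: 44.0
ee_pos: [0.5116, 0.4316, 0.1091]
eef_rot: [2.964, 0.934, 0.006]
wrist_force: [0.8, 0.9, -0.5]
finger_gap: 0.0375
```

>>> send_rows([
  [6,-46,10],
  [12,-92,25],
  [18,-138,40],
  [24,-184,45],
  [30,-230,45],
], yaw=[0.09,0.18,0.27,0.36,0.45], jaw=[30,30,30,30,30])

```text
clock: 44.5
ee_pos: [0.5421, 0.2, 0.1558]
eef_rot: [2.679, 1.577, 0.021]
wrist_force: [0.7, -0.3, -0.5]
finger_gap: 0.0377
```

>>> send_rows([
  [8,-46,0],
  [16,-92,0],
  [24,-138,0],
  [32,-184,0],
  [40,-230,0],
], yaw=[0.09,0.18,0.27,0.36,0.43], jaw=[30,30,30,30,30])

```text
clock: 45.0
ee_pos: [0.5822, -0.0321, 0.1566]
eef_rot: [2.279, 2.118, 0.033]
wrist_force: [0.2, 1.0, -0.8]
finger_gap: 0.0374
```

>>> send_rows([
  [7,-46,0],
  [14,-92,0],
  [21,-138,0],
  [28,-184,0],
  [34,-230,0],
], yaw=[0,0,0,0,0], jaw=[30,30,30,30,30])

```text
clock: 45.5
ee_pos: [0.6163, -0.2643, 0.1574]
eef_rot: [2.278, 2.117, 0.033]
wrist_force: [0.8, -0.2, -1.0]
finger_gap: 0.0375
```

>>> send_rows([
  [0,-20,0],
  [0,-24,0],
  [0,-24,0],
  [0,-24,0],
], yaw=[0,0,0,0], jaw=[30,30,30,30])

```text
clock: 45.9
ee_pos: [0.6166, -0.2866, 0.1578]
eef_rot: [2.276, 2.119, 0.033]
wrist_force: [-0.1, 0.5, -0.7]
finger_gap: 0.0376
```

```bash
python3 - <<'E'
from h import *
print(tool()); arm.get_image("wrist"); spots("rail_long bay_long divider_tab")
for c in("scene","side"): arm.get_image(c); spots("rail_long",c)
E
```

```text
(45.9, array([ 0.6166, -0.2866,  0.1578]), np.float64(-4.093125903710682), 0.03757826368131484, array([-0.0704,  0.473 , -0.7237]))
rail_long [(0.66, array([ 0.6216, -0.2886,  0.151 ])), (0.54, array([ 0.6322, -0.1304,  0.0248]))]
bay_long []
divider_tab [(0.68, array([ 0.6266, -0.1895,  0.0839])), (0.54, array([ 0.4696, -0.1704,  0.0019]))]
rail_long [(0.85, array([ 0.6165, -0.2906,  0.1524])), (0.49, array([ 0.6307, -0.1262,  0.0281]))]
rail_long [(0.64, array([ 0.6206, -0.289 ,  0.1499]))]
```

>>> send_rows([
  [0,-1,-25],
  [0,-1,-50],
  [0,-1,-75],
  [0,-1,-90],
  [0,-1,-90],
], yaw=[-0.008,-0.008,-0.008,-0.008,-0.008], jaw=[30,30,30,30,30])

```text
clock: 46.8
ee_pos: [0.6154, -0.2885, 0.0655]
eef_rot: [2.288, 2.11, 0.031]
wrist_force: [-0.3, 0.7, -1.1]
finger_gap: 0.0378
```

>>> send_rows([
  [-1,0,-12],
  [-1,0,-22],
  [-1,0,-29],
  [-1,0,-33],
  [-1,0,-33],
], yaw=[0,0,0,0,0], jaw=[30,30,30,30,30])

```text
clock: 47.3
ee_pos: [0.6142, -0.2884, 0.0321]
eef_rot: [2.288, 2.111, 0.031]
wrist_force: [0.4, -0.4, -1.3]
finger_gap: 0.0378
```

>>> send_rows([
  [1,0,-2],
  [1,0,-2.5],
  [1,0,-2.5],
  [1,0,-2.5],
], yaw=[0,0,0,0], jaw=[30,30,30,30])

```text
clock: 47.7
ee_pos: [0.6153, -0.2886, 0.0313]
eef_rot: [2.288, 2.11, 0.03]
wrist_force: [-10.3, 2.0, 20.0]
finger_gap: 0.0376
```

>>> send_rows([
  [0,0,0],
  [0,0,0],
  [0,0,0],
  [0,0,40],
  [0,0,85],
], yaw=[0,0,0,0,0], jaw=[45,50,55,60,60])

```text
clock: 48.2
ee_pos: [0.6145, -0.2881, 0.1159]
eef_rot: [2.29, 2.112, 0.029]
wrist_force: [0.8, -0.8, 1.4]
finger_gap: 0.0597
```

>>> send_rows([
  [-20,15,45],
  [-40,25,90],
  [-60,35,135],
  [-70,35,180],
  [-70,35,210],
], yaw=[0,0,0,0,0], jaw=[60,60,60,60,60])

```text
clock: 48.7
ee_pos: [0.5439, -0.253, 0.3297]
eef_rot: [2.287, 2.11, 0.029]
wrist_force: [1.2, -0.8, -0.5]
finger_gap: 0.06
```

>>> send_rows([
  [0,0,0],
  [0,0,0],
], yaw=[0,0], jaw=[94,94])

```text
clock: 48.9
ee_pos: [0.5441, -0.2531, 0.3301]
eef_rot: [2.286, 2.109, 0.029]
wrist_force: [1.1, 0.5, -0.4]
finger_gap: 0.0728
```

```bash
python3 - <<'E'
from h import *
print(tool()); im=look("w16")
cv2.imwrite("pics/w16c.png",cv2.resize(im[20:300,140:460],None,fx=2,fy=2,interpolation=cv2.INTER_CUBIC))
spots("rail_long rail_short bar_grip divider_tab square_a disc_a")
for c in("scene","side"): arm.get_image(c); print(c); spots("rail_long rail_short bar_grip divider_tab square_a disc_a",c)
E
```

```text
(48.9, array([ 0.5441, -0.2531,  0.3301]), np.float64(-4.617710267593072), 0.07284342111756466, array([ 1.0541,  0.5293, -0.3549]))
rail_long [(0.75, array([ 0.6174, -0.2913,  0.0215]))]
rail_short [(0.81, array([ 0.634 , -0.1273,  0.0267]))]
bar_grip [(0.66, array([ 0.4953, -0.2135,  0.0772]))]
divider_tab [(0.68, array([ 0.6242, -0.191 ,  0.085 ]))]
square_a [(0.64, array([ 0.4617, -0.2484,  0.0066])), (0.56, array([ 0.4776, -0.0907,  0.0054]))]
disc_a [(0.51, array([ 0.7515, -0.1053,  0.0002])), (0.18, array([ 0.6248, -0.1889,  0.084 ]))]
scene
rail_long [(0.83, array([ 0.6155, -0.2916,  0.0261]))]
rail_short [(0.98, array([0.6774, 0.4843, 0.0178])), (0.71, array([ 0.632 , -0.1306,  0.0273])), (0.57, array([0.3206, 0.5047, 0.0198]))]
bar_grip [(0.57, array([ 0.4999, -0.2134,  0.0754])), (0.5, array([0.311 , 0.3637, 0.0025]))]
divider_tab [(0.79, array([ 0.627 , -0.1938,  0.0852]))]
square_a [(0.66, array([ 0.4618, -0.2519,  0.0113])), (0.61, array([0.3098, 0.3616, 0.0013])), (0.44, array([ 0.4763, -0.0937,  0.009 ]))]
disc_a [(0.57, array([ 0.4982, -0.2147,  0.0738])), (0.24, array([ 0.7462, -0.1044, -0.0066]))]
side
rail_long [(0.79, array([ 0.6179, -0.2929,  0.0244]))]
rail_short [(0.97, array([0.6782, 0.4849, 0.0181])), (0.88, array([0.3187, 0.5046, 0.0203])), (0.56, array([ 0.6351, -0.1266,  0.0206]))]
bar_grip [(0.7, array([0.3111, 0.3666, 0.0016])), (0.63, array([ 0.4945, -0.2109,  0.08  ]))]
divider_tab [(0.45, array([ 0.6223, -0.1882,  0.082 ]))]
square_a [(0.72, array([ 0.4627, -0.2545,  0.0037])), (0.7, array([ 0.478 , -0.0917,  0.0076])), (0.43, array([ 0.6198, -0.2902,  0.0236]))]
disc_a [(0.54, array([ 0.4719, -0.1694,  0.0086])), (0.17, array([ 0.3126,  0.3696, -0.0023]))]
```

View pics/w16c.png

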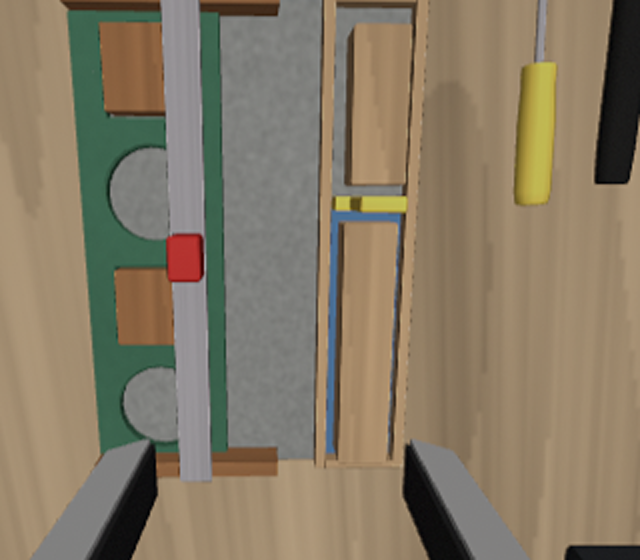

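Everything is in place. I moved back slightly while the jaws were opening, so the bar and divider could have been dragged 1–2 mm off their stops. I'll nudge both against their stops with closed fingers, bar first.

>>> send_rows([
  [-4,20,-45],
  [-8,39,-90],
  [-8,39,-135],
  [-8,39,-180],
  [-8,39,-210],
], yaw=[0,0,0,0,0], jaw=[0,0,0,0,0])

```text
clock: 50.45
ee_pos: [0.5349, -0.2136, 0.117]
eef_rot: [2.288, 2.112, 0.028]
wrist_force: [0.8, -0.4, -0.9]
finger_gap: 0.0576
```

>>> send_rows([
  [0,0,0],
  [0,0,-20],
  [0,0,-40],
  [0,0,-60],
  [0,0,-60],
], yaw=[0,0,0,0,0], jaw=[0,0,0,0,0])

```text
clock: 50.95
ee_pos: [0.5345, -0.2136, 0.0566]
eef_rot: [2.29, 2.112, 0.027]
wrist_force: [-0.1, -0.0, 0.0]
finger_gap: 0.0174
```

>>> send_rows([
  [-5,0,0],
  [-10,0,0],
  [-13,0,0],
  [-15,0,0],
  [-16,0,0],
], yaw=[0,0,0,0,0], jaw=[0,0,0,0,0])

```text
clock: 51.45
ee_pos: [0.5184, -0.2138, 0.0571]
eef_rot: [2.289, 2.112, 0.027]
wrist_force: [0.3, 0.3, 0.2]
finger_gap: 0.0007
```

>>> send_rows([
  [-1,0,0],
  [-2,0,0],
  [-3,0,0],
  [-4,0,0],
  [-5,0,0],
], yaw=[0,0,0,0,0], jaw=[0,0,0,0,0])

```text
clock: 51.95
ee_pos: [0.5176, -0.2137, 0.058]
eef_rot: [2.284, 2.109, 0.036]
wrist_force: [31.0, -1.8, -19.3]
finger_gap: 0.0003
```

>>> send_rows([
  [-1,0,0],
  [-2,0,0],
  [-2,0,0],
], yaw=[0,0,0], jaw=[0,0,0])

```text
clock: 52.25
ee_pos: [0.5178, -0.2136, 0.0586]
eef_rot: [2.281, 2.107, 0.042]
wrist_force: [14.9, -1.2, -9.8]
finger_gap: 0.0006
```

The bar is firmly home (15–30 N against the stop, no travel). Now the divider.

>>> send_rows([
  [5,0,0],
  [10,0,35],
  [35,-2,65],
  [70,-5,65],
  [105,-7,65],
], yaw=[0,0,0,0,0], jaw=[0,0,0,0,0])

```text
clock: 52.75
ee_pos: [0.6241, -0.2215, 0.1247]
eef_rot: [2.281, 2.105, 0.041]
wrist_force: [-0.8, -0.9, 0.6]
finger_gap: 0.0006
```

>>> send_rows([
  [0,0,0],
  [0,0,-25],
  [0,0,-50],
  [0,0,-58],
  [0,0,-58],
], yaw=[0,0,0,0,0], jaw=[0,0,0,0,0])

```text
clock: 53.25
ee_pos: [0.6233, -0.2212, 0.0659]
eef_rot: [2.282, 2.106, 0.04]
wrist_force: [-0.1, -0.1, 1.1]
finger_gap: 0.0006
```

>>> send_rows([
  [0,6,0],
  [1,11,0],
  [1,15,0],
  [1,18,0],
  [1,20,0],
], yaw=[0,0,0,0,0], jaw=[0,0,0,0,0])

```text
clock: 53.75
ee_pos: [0.6245, -0.2013, 0.0664]
eef_rot: [2.282, 2.106, 0.04]
wrist_force: [0.8, -6.2, 4.4]
finger_gap: 0.0004
```

>>> send_rows([
  [0,1,0],
  [0,2,0],
  [0,3,0],
  [0,3.5,0],
  [0,3.5,0],
], yaw=[0,0,0,0,0], jaw=[0,0,0,0,0])

```text
clock: 54.25
ee_pos: [0.6244, -0.201, 0.0665]
eef_rot: [2.282, 2.101, 0.037]
wrist_force: [1.8, -12.7, -2.3]
finger_gap: 0.0004
```

>>> send_rows([
  [0,-5,0],
  [0,-8,20],
  [0,-8,60],
  [-20,-8,110],
  [-40,-8,160],
], yaw=[0,0,0,0,0], jaw=[0,0,0,0,0])

```text
clock: 54.75
ee_pos: [0.5866, -0.2085, 0.2206]
eef_rot: [2.282, 2.102, 0.037]
wrist_force: [1.3, 0.4, 1.6]
finger_gap: 0.0007
```

>>> send_rows([
  [-15,0,40],
  [-30,0,80],
  [-40,0,110],
  [-40,0,110],
  [-40,0,110],
], yaw=[0,0,0,0,0], jaw=[50,50,50,50,50])

```text
clock: 55.25
ee_pos: [0.5466, -0.2087, 0.3309]
eef_rot: [2.282, 2.101, 0.037]
wrist_force: [0.3, -0.6, -1.4]
finger_gap: 0.0372
```

```bash
python3 - <<'E'
from h import *
print(tool())
for c in("wrist","scene","side"): arm.get_image(c); print(c); spots("rail_long rail_short bar_grip divider_tab square_a",c)
arm.get_image("wrist"); tops("rail_long",z=.044); tops("rail_short",z=.044)
E
```

```text
(55.25, array([ 0.5466, -0.2087,  0.3309]), np.float64(-4.708146931665768), 0.037173991264826935, array([ 0.2889, -0.5754, -1.3626]))
wrist
rail_long []
rail_short [(0.85, array([ 0.6325, -0.1266,  0.0259]))]
bar_grip [(0.94, array([ 0.4956, -0.2107,  0.0787]))]
divider_tab [(0.63, array([ 0.6252, -0.1886,  0.0846]))]
square_a [(0.97, array([ 0.4648, -0.2522,  0.0065])), (0.78, array([ 0.4775, -0.0921,  0.005 ])), (0.55, array([ 0.7516, -0.1074, -0.001 ]))]
scene
rail_long [(0.86, array([ 0.6147, -0.2933,  0.0265]))]
rail_short [(0.9, array([0.321 , 0.5084, 0.0191])), (0.84, array([0.6784, 0.4842, 0.0178])), (0.8, array([ 0.6285, -0.1272,  0.0251])), (0.46, array([ 0.6159, -0.2903,  0.0077]))]
bar_grip [(0.69, array([ 0.4967, -0.2149,  0.0787]))]
divider_tab [(0.59, array([ 0.6248, -0.1926,  0.0856])), (0.33, array([ 0.7471, -0.1023, -0.0066]))]
square_a [(0.74, array([ 0.4757, -0.0915,  0.0074])), (0.56, array([ 0.4607, -0.2525,  0.0084]))]
side
rail_long [(0.89, array([ 0.6192, -0.2927,  0.0207])), (0.6, array([ 0.6298, -0.119 ,  0.0043]))]
rail_short [(0.98, array([0.3163, 0.5043, 0.0216])), (0.77, array([0.6792, 0.4871, 0.0183])), (0.54, array([ 0.6326, -0.1269,  0.0219])), (0.3, array([ 0.4729, -0.1701,  0.0025]))]
bar_grip [(0.84, array([ 0.4923, -0.2082,  0.0797])), (0.47, array([ 0.6322, -0.1192,  0.007 ]))]
divider_tab [(0.64, array([ 0.6236, -0.1864,  0.0843])), (0.2, array([ 0.535 , -0.2212, -0.0013]))]
square_a [(0.63, array([ 0.4746, -0.0915,  0.0064])), (0.51, array([ 0.4675, -0.2554,  0.0053]))]
rail_long 0.61 px [318.2186 216.4444] rect mm [ 613.4 -287.4] [182.1  42.1] 85.3
rail_short 0.7 px [325.885 106.04 ] rect mm [ 630.  -125.6] [98.9 42.2] 85.6
```

```bash
python3 -c "
from station import arm
print(arm.close_job(), arm.get_state()['clock'])"
```

```text
the job is handed in; nothing more can be done
the job is handed in; nothing more can be done
```

The tray is packed and handed in at about 56 s of the 210 s allowed. The last views and readings agree with that, and no failure was reported.

- **Bar:** I opened it to its end stop before seating the blanks. Afterwards I slid it home about 50 mm; it pushed back with 15–30 N and no further travel.
- **Blanks:** Only the two brown squares were on the bench. I saw no discs, so the round cavities stay empty. Both squares sit flat on the cavity floors, at about 5–8 mm origin height against 6 mm expected.
- **Divider:** It is at its +y stop and resisted more than 12 N, well above its 1.5 N friction.
- **Rails:** The long rail lies flat in the blue-floored bay and the short rail flat in the other. Both are parallel to the tray within about half a degree, at about 25 mm centre height as expected. The long rail had moved a few centimetres by the time I reached it, so I measured it again before picking it up.
- **Left alone:** I did not touch the green and orange look-alikes, the tools or anything else on the bench.

**What went wrong:**
- The second square wedged tilted on its first insertion, and pressing it down did not free it. That press briefly reached about 74 N at the wrist, through the fingertips (limit 120 N). I set it on the bench, regrasped it and reinserted it cleanly.
- When I let go of the bar after opening it, I may have dragged it back up to about 3 mm.
- The networks gave a few false hits for discs and tape-like objects. They matched the red grip, an empty cavity and a spot on bare bench, so I disregarded them.

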